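Spray-mark the brass rejects and scrap them

TASK

Put the walnut-handled burnisher away in the wooden sweep tray and lay every brass pendant blank (the red-dotted rejects) on the green spray mat; once they all lie there, push the yellow cap of the blue marking can right down for a moment and let it spring back up. Then drop all the brass blanks into the wire basket. Leave the silver blanks and the other tools where they are.

Things in the scene. Friction and masses are not known exactly. Their poses are not given: they have to be found in the camera images.
- brass1: Rejected pendant blank, BRASS (golden): 40 x 24 x 16 mm bar (x, y, z; z up at the start), red 12 mm dot on top and bottom, thin wire loop 7 mm out of its +x end; about 110 g; origin at the bar's centre. Lies on the bench left or right of the mat, among the silver ones; three or four brass blanks are present, an absent one has no pose.
- brass2: Rejected pendant blank, BRASS (golden): 40 x 24 x 16 mm bar (x, y, z; z up at the start), red 12 mm dot on top and bottom, thin wire loop 7 mm out of its +x end; about 110 g; origin at the bar's centre. Lies on the bench left or right of the mat, among the silver ones; three or four brass blanks are present, an absent one has no pose.
- brass3: Rejected pendant blank, BRASS (golden): 40 x 24 x 16 mm bar (x, y, z; z up at the start), red 12 mm dot on top and bottom, thin wire loop 7 mm out of its +x end; about 110 g; origin at the bar's centre. Lies on the bench left or right of the mat, among the silver ones; three or four brass blanks are present, an absent one has no pose.
- brass4: Rejected pendant blank, BRASS (golden): 40 x 24 x 16 mm bar (x, y, z; z up at the start), red 12 mm dot on top and bottom, thin wire loop 7 mm out of its +x end; about 110 g; origin at the bar's centre. Lies on the bench left or right of the mat, among the silver ones; three or four brass blanks are present, an absent one has no pose.
- silver1: Good pendant blank, SILVER-coloured steel without a dot, same shape and size as the brass ones, origin at its centre, lying among them on the bench. To be left where it is.
- silver2: Good pendant blank, SILVER-coloured steel without a dot, same shape and size as the brass ones, origin at its centre, lying among them on the bench. To be left where it is.
- burnisher: Burnisher: dark walnut handle 85 mm long (x from -55 to +30 mm), 18 mm wide (y), 16 mm thick (z), then a brass collar and a steel shaft 8 mm thick to x = +85 mm (140 mm over all), 60 g. Origin on its axis, inside the handle, a good place to grip (balance point is near it). It starts lying on the spray mat.
- burnisher_tip (a point): Point on the burnisher's axis 2 mm short of the end of its steel shaft, 83 mm along +x from its origin.
- mat: Green spray mat fixed flat on the bench: 130 mm (x) x 220 mm (y), 3 mm thick. Origin at the centre of its underside; the spray can stands just beyond its +x edge.
- can: Blue marking-spray can with a paper band, fixed upright: 52 mm across, 136 mm high; with the cap 160 mm high. Origin at the centre of its foot. Its nozzle points over the mat (its own -x).
- cap (a joint): Travel of the can's sprung yellow nozzle cap in m: 0 up, grows as it is pushed straight down, 0.008 at its stop. The spring takes about 3 N to start and 8 N to reach the stop, and lifts the cap again by itself.
- cap_top (a point): Centre of the top face of the yellow cap (30 mm across), 160 mm above the bench when up. Moves down with the cap.
- basket: Wire scrap basket, fixed to the bench: 140 mm (x) x 120 mm (y) outside, 55 mm high, open on top, walls 4 mm, solid floor 4 mm thick. Origin at the centre of its underside.
- tray: Shallow wooden pegged sweep tray, fixed to the bench: 190 mm (x) x 110 mm (y) outside, walls 5 mm thick and 18 mm high (corner pegs 21 mm), floor 5 mm thick. Origin at the centre of its underside.
- mandrel: Steel ring mandrel lying across the bench beyond the can, 250 mm long (x from -140 to +110 mm), up to 24 mm thick, origin under it at bench level. Bystander.
- bench_block: Chrome bench block, 50 x 50 x 20 mm, origin at the centre of its underside. Bystander.
- ring_clamp: Brass ring clamp lying flat, 75 x 22 mm, 36 mm high at its wing nut, origin at the centre of its underside; beyond the mat, to the robot's right. Bystander.
- size_cone: Green glass ring-size cone standing upright, 48 mm across the foot, 95 mm high, origin at the centre of its underside; beyond the mat, to the robot's left. Bystander, fragile.
Things that resemble listed ones, but are neither listed nor needed, are in the scene too. There is more than one size of the can; the one meant has the size given above.

How it is judged:
By the outcome, as a careful person would: the job done as asked, in the order asked, and still so for the second after the job is handed in, with the robot touching nothing.
Of brass1, brass2, brass3, brass4 only 3 to 4 are there at a start; the rules pass over those that are not, and their reading is None.
At some moment in a run one of brass1, brass2, brass3, brass4 may be knocked a few centimetres aside while the robot is not near it.
Once in a run the grip may slacken for a moment while it holds something.
It also fails if it takes over 210 s, if anything falls off the work surface, if the arm or the gripper's body presses on something with over 40 N, if the wrist force passes 120 N, or if a joint passes its speed limit or range.

ROBOT

A 6-joint arm with a two-finger parallel gripper is mounted at the origin on the work surface. World frame = base frame: x ahead of the robot, y to its left, z up, the work surface at z = 0. Lengths are in mm, angles in rad, forces in N, time in s.
With the tool pointing down it reaches from about 325 to 875 mm from the base axis. Payload 4.4 kg.
Tool frame: the origin (TCP) lies on the centre line of the jaws, within the pads' length; the fingertips stand 14 mm ahead of it and the grasp point (between the pads) lies 5 mm behind it; z points along the fingers, y is the line along which they close (so a half turn about z gives the same grasp; the last joint's range is limited). The gripper opens to 85 mm and grips with 20 to 120 N. Pads are 22 mm wide; open, the fingers measure 114 mm over their backs; the gripper's body (76 mm by 85 mm) begins 54 mm behind the grasp point. The pads swing forward as they close: fully open they stand 13 mm farther back than shut.
Start: joints at [-1.365, 0.207, 1.542, -0, 1.393, -0.15], TCP at [200.822, -538.793, 245.282] pointing down, gripper open.
Joint ranges: [-2.73, 2.73], [-0.86, 2.22], [0.23, 2.46], [-1.11, 4.25], [0.08, 2.63], [-2.82, 2.82]. Speed limits (rad/s): [2.79, 2.79, 3.14, 3.14, 3.14, 3.14].

INTERFACE

Orientations are given as a 3x3 rotation matrix whose columns are the frame's x, y, z axes.
In Python, from rig import robot gives the robot as it stands.
- The arm moves only by the tool send_rows, never from a script. Its argument "commands" is a list of rows, each an object with "slide": the shift along the tool's x, y, z in cm, a list of three; "yaw": the turn about the tool's z in rad. A call has 1 to 5 rows; each row shifts and turns the commanded pose from where the row before left it, along the tool's axes as they then stand; what a row does not reach is not made up. A row lasts 1/8 s, in which the tool goes at most 62.5 mm and 10.7 degrees, less where a joint would pass 70% of its speed; a pose out of reach is approached as far as the arm can. A call with a gripper value outside its range is refused whole. "fingers" is the closure, from 0 (fully open) to 1 (shut), set as the call begins (left out, the last holds). The fingers move at their own pace and stop on an object; "force" is the grip in N (left out, the last holds). Time passes only in rows, so rows that do not move let the fingers close. It gives the time, the measured TCP pose, the force, the opening and the grip force at its end, in the units of the state.
- robot.observe(): the state, without advancing time (a new reading comes with each control period).
- robot.get_image(name): name is "side" or "top"; returns a dict with "frame" (420x560x3 uint8, blue, green, red), "range_z" (420x560 float32, mm along the optical axis (not along the pixel's ray), 0 where there is no reading), "fx", "fy", "cx", "cy" (pixels), "camera_from_world" (4x4, takes a point from world to camera coordinates). Camera axes: x right, y up, looking along -z (the intrinsics and any distortion apply to the point x, -y, -z); pixel columns grow to the right and rows downward; lengths in mm; the calibration is good to about 2 mm. A picture is of the moment at which its call begins.
- robot.close_job(): hands the job in; it is judged then, once.
The state is a dict: "time_s": time; "qpos": joint angles; "dq": joint speeds; "joint_torque": joint torques, N m; "position": TCP position; "ee_rot": TCP orientation; "wrist_force": force on the tool from outside, world axes, zero at the start; "torque": the same for the moment, N m; "grip_width": finger opening in mm; "finger_force": force on a finger pad.
Only numpy, scipy, OpenCV 4.12 (cv2) and the standard library are available. Lean on these libraries where they do the work, as an engineer would, in place of code of your own. Each camera call takes 0.05 s, during which the arm holds its last target. There are 200 camera calls.

## Working session

There is one attempt and no reset: what is moved stays moved. The work goes in short steps, Python scripts to look and compute and a tool call to move; the robot and the scene stay as the last step left them, time stands still between calls to the robot, and variables do not carry over. Pictures are saved under pics/ and viewed, at most 14 in all, crops included, and the job is handed in when it is done.

Besides the shell and the picture viewer there is one more tool, called as name(argument=value, ...), one argument or row to a line, values as JSON. send_rows: Moves the arm, as the interface text tells. Its arguments: {"type":"object","properties":{"commands":{"type":"array","items":{"type":"object","properties":{"slide":{"type":"array","items":{"type":"number"}},"yaw":{"type":"number"}}}},"fingers":{"type":"number"},"force":{"type":"number"}},"required":["commands"]}

```bash
ls; mkdir -p pics; cat > h.py <<'E'
import numpy as np, cv2, pickle
from rig import robot
def grab(n,save=None):
    d=robot.get_image(n)
    if save: cv2.imwrite('pics/'+save,d['frame'])
    return d
def world(d):
    "HxWx3 world points from range"
    z=d['range_z'].astype(float);h,w=z.shape
    u,v=np.meshgrid(np.arange(w),np.arange(h))
    c=np.stack([(u-d['cx'])/d['fx']*z,-(v-d['cy'])/d['fy']*z,-z,np.ones_like(z)],-1)
    return (c@np.linalg.inv(d['camera_from_world']).T)[...,:3]
def ray(d,u,v,h):
    "pixel onto plane z=h"
    M=np.linalg.inv(d['camera_from_world']);o=M[:3,3]
    r=M[:3,:3]@np.array([(u-d['cx'])/d['fx'],-(v-d['cy'])/d['fy'],-1])
    return o+r*(h-o[2])/r[2]
E
python3 - <<'E'
from h import *
for n in('top','side'):
    d=grab(n,n+'0.png'); print(n,{k:d[k] for k in d if k not in('frame','range_z')},(d['range_z']>0).mean())
s=robot.observe();print(s)
E
```

```text
pics
top {'fx': 379.0162198742502, 'fy': 379.0162198742502, 'cx': 282.19047037972865, 'cy': 213.39183756944905, 'camera_from_world': array([[-1.35216651e-02, -9.99886331e-01,  6.66998231e-03,
         1.76955648e+01],
       [ 9.97211278e-01, -1.29952566e-02,  7.34900759e-02,
        -5.62179971e+02],
       [-7.33950443e-02,  7.64508977e-03,  9.97273644e-01,
        -8.89857636e+02],
       [ 0.00000000e+00,  0.00000000e+00,  0.00000000e+00,
         1.00000000e+00]])} 0.9959863945578231
side {'fx': 392.5917682784895, 'fy': 392.5917682784895, 'cx': 277.29038790287586, 'cy': 203.07880310104403, 'camera_from_world': array([[-8.35023755e-01, -5.50213816e-01, -2.93081951e-04,
         4.80147992e+02],
       [ 4.30138714e-01, -6.53125547e-01,  6.23223641e-01,
        -3.17194527e+02],
       [-3.43097677e-01,  5.20280479e-01,  7.82043609e-01,
        -7.60055802e+02],
       [ 0.00000000e+00,  0.00000000e+00,  0.00000000e+00,
         1.00000000e+00]])} 0.9960544217687075
{'time_s': 0.1, 'qpos': array([-1.36451085e+00,  2.07350737e-01,  1.54279414e+00,  7.77519150e-06,
        1.39351551e+00, -1.50495440e-01]), 'dq': array([-1.01919989e-03, -1.75022883e-03, -3.69684777e-03,  2.60547129e-06,
       -5.11294940e-04, -5.98472399e-04]), 'joint_torque': array([-1.35817254e-05, -3.84093761e+01, -2.92550504e+01, -1.19801462e-04,
        4.86150777e-03, -9.68184935e-06]), 'position': array([ 200.68398733, -538.15002175,  244.24083473]), 'ee_rot': array([[ 9.37026521e-01,  3.49257964e-01, -4.16033419e-04],
       [ 3.49258067e-01, -9.37024386e-01,  2.02546126e-03],
       [ 3.17575017e-04, -2.04321395e-03, -9.99997862e-01]]), 'wrist_force': array([ 0.50490915,  0.05765286, -0.494339  ]), 'torque': array([-0.01926061, -0.00255796,  0.00520385]), 'finger_force': 0.0, 'grip_width': 85.66081481257123}
```

View pics/top0.png

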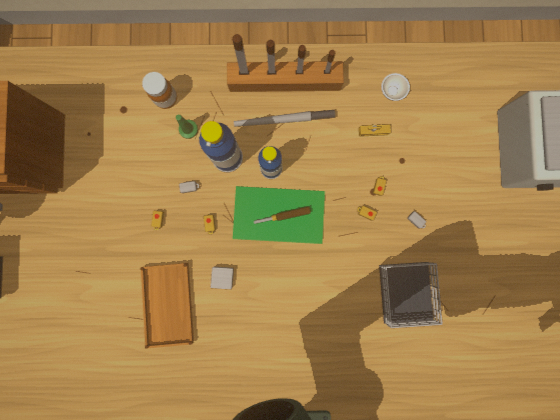

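View pics/side0.png

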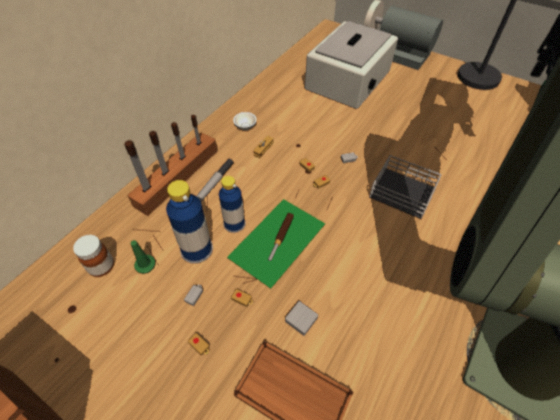

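The top view shows the mat at (280,215) with the burnisher on it. The brass blanks are at (157,219), (209,223), (380,186) and (368,212). Silver blanks are at (188,187) and (417,219), the cans at (218,147) and (270,160), the tray at (168,305) and the basket at (410,293).

```bash
cat >> h.py <<'E'
def brass(d,p=True):
    "list of (centre xy, long-axis angle mod pi, size) of red-dotted blanks, by red dot + surrounding gold"
    hsv=cv2.cvtColor(d['frame'],cv2.COLOR_BGR2HSV);H,S,V=cv2.split(hsv)
    W=world(d)
    red=(((H<7)|(H>172))&(S>170)&(V>110)).astype('uint8')
    gold=((H>=18)&(H<=32)&(S>150)&(V>90)).astype('uint8')|red
    n,l,st,c=cv2.connectedComponentsWithStats(red)
    out=[]
    for i in range(1,n):
        if not 8<=st[i,4]<=90: continue
        u,v=c[i]
        z=W[int(round(v)),int(round(u)),2]
        q=ray(d,u,v,z)
        ui,vi=int(u),int(v);r=18
        m=np.zeros_like(gold);m[max(0,vi-r):vi+r,max(0,ui-r):ui+r]=gold[max(0,vi-r):vi+r,max(0,ui-r):ui+r]
        k,L=cv2.connectedComponents(m)
        b=L[vi,ui] or L[int(round(v)),int(round(u))]
        ys,xs=np.nonzero(L==b) if b else ([],[])
        if len(xs)<40: continue
        P=np.array([ray(d,x,y,z)[:2] for x,y in zip(xs,ys)],np.float32)
        (cx,cy),(w,h),a=cv2.minAreaRect(P)
        if w<h:a+=90
        a=(a+90)%180-90
        out.append((q,(cx,cy),np.deg2rad(a),(max(w,h),min(w,h))))
        if p: print('px',c[i].round(),'dot',q.round(1),'rect',np.round([cx,cy],1),'ang',round(np.deg2rad(a),2),'size',np.round([w,h],0),'n',st[i,4])
    return out
E
python3 - <<'E'
from h import *
d=grab('top');W=world(d);hsv=cv2.cvtColor(d['frame'],cv2.COLOR_BGR2HSV)
H,S,V=cv2.split(hsv)
brass(d)
for u,v in[(157,225),(376,214),(217,140),(212,131),(269,154),(290,215),(168,305),(410,293),(188,187),(417,219),(210,224),(240,200)]: print(u,v,hsv[v,u],W[v,u].round(0))
def rep(name,m,z):
    n,l,st,c=cv2.connectedComponentsWithStats(m.astype('uint8'))
    for i in range(1,n):
        if st[i,4]<40: continue
        ys,xs=np.nonzero(l==i)
        P=np.array([ray(d,x,y,z)[:2] for x,y in zip(xs,ys)],np.float32)
        r=cv2.minAreaRect(P);print(name,c[i].round(),np.round(r[0],1),np.round(r[1],0),round(r[2],1),'z',np.median(W[ys,xs,2]).round(1))
rep('green',(H>45)&(H<75)&(S>150),3)
for z in(160,110): rep('cap',(H>24)&(H<34)&(S>200)&(V>180),z)
# burnisher: above mat
m=(W[...,2]>7)&(W[...,2]<30);m[:195]=0;m[235:]=0;m[:,:245]=0;m[:,320:]=0
ys,xs=np.nonzero(m);P=np.array([ray(d,x,y,12)[:2] for x,y in zip(xs,ys)],np.float32)
print('burn',cv2.minAreaRect(P),W[ys,xs,2].max()); 
for nm,(a,b,c_,e),lo,z in[('tray',(255,355,135,200),12,18),('basket',(255,335,370,450),30,55)]:
    m=np.zeros(H.shape,bool);m[a:b,c_:e]=W[a:b,c_:e,2]>lo
    P=np.array([W[y,x,:2] for y,x in zip(*np.nonzero(m))],np.float32);print(nm,cv2.minAreaRect(P),P.min(0),P.max(0))
E
```

```text
px [379. 188.] dot [ 621.5 -226.8   13.8] rect [ 628.9 -228.2] ang -0.28 size [27. 48.] n 8
px [370. 213.] dot [ 560.4 -201.2   18.7] rect [ 563.2 -192. ] ang 1.09 size [47. 30.] n 8
px [156. 216.] dot [561.1 313.6  16.8] rect [552.8 310.4] ang -0.19 size [30. 49.] n 9
px [208. 220.] dot [549.1 189.2  15.3] rect [541.8 186.8] ang -0.0 size [29. 48.] n 9
157 225 [ 21 191 192] [539. 311.  16.]
376 214 [ 19 153 155] [ 558. -217.   14.]
217 140 [ 24 223 127] [689. 134. 219.]
212 131 [ 28 255 191] [706. 143. 222.]
269 154 [ 29 255 192] [675.  37. 161.]
290 215 [ 16 169 104] [558.  -8.  20.]
168 305 [ 16 172 173] [347. 287.   6.]
410 293 [17 77 63] [ 367. -296.    2.]
188 187 [ 16  40 174] [630. 238.  16.]
417 219 [ 13  37 172] [ 545. -316.   14.]
210 224 [ 21 184 191] [539. 184.  17.]
240 200 [ 57 135 149] [598. 113.   4.]
cap [211. 131.] [725.6 157. ] [39. 40.] 89.9 z 221.7
cap [269. 153.] [677.   36.8] [25. 25.] 89.3 z 159.1
cap [211. 131.] [740.6 166. ] [42. 43.] 89.9 z 221.7
cap [269. 153.] [688.8  38. ] [26. 27.] 89.3 z 159.1
burn ((571.5632934570312, 4.554649353027344), (56.943809509277344, 150.2085418701172), 2.1104159355163574) 21.764250912958005
tray ((367.8602294921875, 175.26473999023438), (198.50033569335938, 354.62066650390625), 9.690570831298828) [250.75871   17.190922] [495.54034 349.6927 ]
basket ((388.01409912109375, -164.51614379882812), (391.61676025390625, 157.96728515625), 81.35259246826172) [ 297.13116 -350.57068] [495.54034   17.190922]
```

```bash
sed -i 's/(H<7)|(H>172))&(S>170)&(V>110)/(H<10)|(H>170))\&(S>150)\&(V>90)/' h.py
python3 - <<'E'
from h import *
d=grab('top');W=world(d);hsv=cv2.cvtColor(d['frame'],cv2.COLOR_BGR2HSV)
H,S,V=cv2.split(hsv)
brass(d)
def rep(name,m,z,box=None,mn=40):
    m=m.astype('uint8')
    if box:
        k=np.zeros_like(m);a,b,c_,e=box;k[a:b,c_:e]=m[a:b,c_:e];m=k
    n,l,st,c=cv2.connectedComponentsWithStats(m)
    for i in range(1,n):
        if st[i,4]<mn: continue
        ys,xs=np.nonzero(l==i)
        P=np.array([ray(d,x,y,z)[:2] for x,y in zip(xs,ys)],np.float32)
        r=cv2.minAreaRect(P);print(name,c[i].round(),st[i,4],np.round(r[0],1),np.round(r[1],0),round(r[2],1),'z',np.median(W[ys,xs,2]).round(1))
        if name in('handle','burn'):
            print('  mean',P.mean(0)); print(P[P[:,1].argmin()],P[P[:,1].argmax()])
G=(H>40)&(H<75)&(S>110)
rep('green',G,3,(180,250,225,335))
rep('burn',~G,10,(198,232,245,318))
rep('handle',(H<14)&(S>110)&(V<120),11,(195,235,245,320),15)
rep('tray',(W[...,2]>11),18,(250,360,130,215))
rep('basket',(W[...,2]>35),55,(250,340,365,455),20)
rep('block',(W[...,2]>10),20,(260,300,205,240))
rep('silver',(W[...,2]>9),16,(175,195,172,202));rep('silver',(W[...,2]>9),16,(206,232,403,432))
b=d['frame'][165:355,125:455];cv2.imwrite('pics/c.png',cv2.resize(b,(800,460),interpolation=cv2.INTER_CUBIC))
E
```

```text
px [380. 188.] dot [ 620.9 -227.4   15.1] rect [ 628.4 -227.8] ang -0.28 size [26. 48.] n 14
px [370. 213.] dot [ 559.8 -202.    15.1] rect [ 564.7 -194. ] ang 1.09 size [48. 30.] n 13
px [156. 216.] dot [561.1 312.2  19.1] rect [551.8 308.9] ang -0.11 size [31. 47.] n 13
px [208. 220.] dot [548.4 189.2  14.1] rect [540.2 185.3] ang 0.28 size [49. 32.] n 12
green [278. 215.] 4355 [561.2  19.2] [219. 130.] 86.1 z 2.2
burn [286. 215.] 363 [558.2  11.8] [ 19. 142.] 11.8 z 16.9
  mean [560.1784      1.9208883]
[572.98157  -57.669662] [543.1401   81.21526]
tray [166. 307.] 710 [347.9 287.4] [192. 114.] 4.2 z 17.1
tray [213. 278.] 71 [413.1 177.9] [ 7. 47.] 90.0 z 19.2
basket [413. 297.] 706 [ 369.9 -284.6] [141. 125.] 2.9 z 51.8
block [222. 278.] 455 [411.7 155.6] [50. 50.] 85.3 z 19.1
silver [188. 187.] 170 [631.3 236.3] [24. 44.] 10.7 z 15.1
silver [417. 220.] 169 [ 542.6 -316.3] [42. 25.] 46.9 z 14.6
```

View pics/c.png

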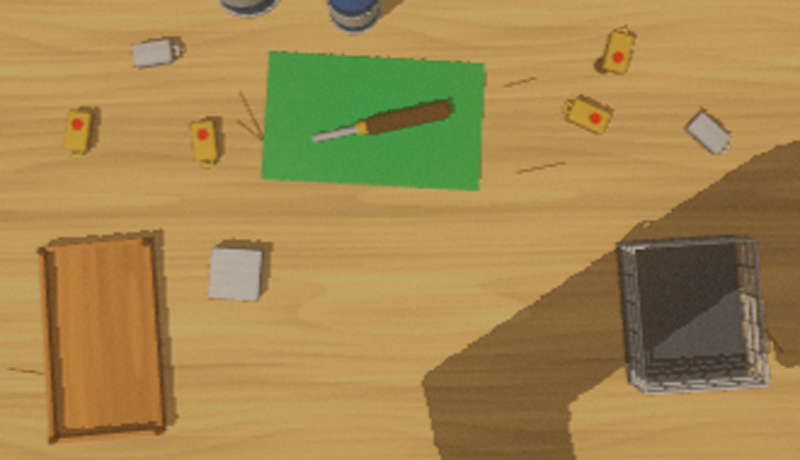

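The crop shows each red dot is off-centre on its blank, near the end away from the loop. I will take the blank centres from depth masks instead. The can that's wanted is the smaller one, with its cap at about (677,37,160). Burnisher first.

send_rows(
  commands=[
    {"slide": [4.76, -3.41, 0]},
    {"slide": [4.76, -3.41, 0]},
    {"slide": [4.76, -3.41, 0]},
    {"slide": [4.76, -3.41, 0]},
    {"slide": [4.76, -3.41, 0]},
  ],
  fingers=0.4,
  force=50,
)

```text
invalid input at $.commands[0]: expected keys slide, yaw
```

send_rows(
  commands=[
    {"slide": [4.76, -3.41, 0]},
    {"slide": [4.76, -3.41, 0]},
    {"slide": [4.76, -3.41, 0]},
    {"slide": [4.76, -3.41, 0]},
    {"slide": [4.76, -3.41, 0]},
  ],
)

```text
invalid input at $.commands[0]: expected keys slide, yaw
```

send_rows(
  commands=[
    {"slide": [4.76, -3.41, 0]},
    {"slide": [0, 0, 2], "yaw": -0.142},
    {"slide": [0, 0, 2], "yaw": -0.142},
    {"slide": [0, 0, 2], "yaw": -0.142},
    {"slide": [0, 0, 2], "yaw": -0.142},
  ],
)

```text
invalid input at $.commands[0]: expected keys slide, yaw
```

send_rows(
  commands=[
    {"slide": [0, 0, 2], "yaw": -0.142},
    {"slide": [0, 0, 2], "yaw": -0.142},
    {"slide": [0, 0, 2], "yaw": -0.142},
    {"slide": [0, 0, 2], "yaw": -0.142},
    {"slide": [0, 0, 2], "yaw": -0.142},
  ],
)

```text
time_s: 0.82
position: [200.8, -538.6, 144.4]
ee_rot: [[0.479, 0.878, -0.0], [0.878, -0.479, 0.0], [0.0, -0.0, -1.0]]
wrist_force: [-0.2, -0.7, -0.5]
grip_width: 85.7
finger_force: 0.0
```

send_rows(
  commands=[
    {"slide": [0, 0, -1], "yaw": -0.141},
    {"slide": [0, 0, -1], "yaw": -0.141},
    {"slide": [0, 0, -1], "yaw": -0.141},
    {"slide": [0, 0, -1], "yaw": -0.141},
    {"slide": [0, 0, -1], "yaw": -0.142},
  ],
  fingers=0.4,
  force=50,
)

```text
time_s: 1.45
position: [200.8, -538.6, 195.3]
ee_rot: [[-0.205, 0.979, -0.0], [0.979, 0.205, 0.001], [0.001, 0.0, -1.0]]
wrist_force: [-0.8, -0.3, -0.0]
grip_width: 51.2
finger_force: 0.0
```

send_rows(
  commands=[
    {"slide": [3.757, 3.852, 0], "yaw": 0},
    {"slide": [3.757, 3.852, 0], "yaw": 0},
    {"slide": [3.757, 3.852, 0], "yaw": 0},
    {"slide": [3.757, 3.852, 0], "yaw": 0},
    {"slide": [3.757, 3.852, 0], "yaw": 0},
  ],
)

```text
time_s: 2.08
position: [352.5, -314.6, 195.3]
ee_rot: [[-0.2, 0.98, 0.0], [0.98, 0.2, -0.0], [-0.0, 0.0, -1.0]]
wrist_force: [1.5, -0.2, 0.3]
grip_width: 51.2
finger_force: 0.0
```

send_rows(
  commands=[
    {"slide": [3.757, 3.852, 0], "yaw": 0},
    {"slide": [3.757, 3.852, 0], "yaw": 0},
    {"slide": [3.757, 3.852, 0], "yaw": 0},
    {"slide": [3.757, 3.852, 0], "yaw": 0},
    {"slide": [3.757, 3.852, 0], "yaw": 0},
  ],
)

```text
time_s: 2.7
position: [503.6, -91.8, 195.3]
ee_rot: [[-0.201, 0.98, 0.0], [0.98, 0.201, -0.0], [-0.0, 0.0, -1.0]]
wrist_force: [-0.1, -0.8, 0.4]
grip_width: 51.5
finger_force: 0.0
```

send_rows(
  commands=[
    {"slide": [3.757, 3.852, 0], "yaw": 0},
    {"slide": [3.757, 3.852, 0], "yaw": 0},
    {"slide": [0, 0, 4.5], "yaw": 0},
    {"slide": [0, 0, 4.5], "yaw": 0},
    {"slide": [0, 0, 4.5], "yaw": 0},
  ],
)

```text
time_s: 3.32
position: [563.3, -4.0, 59.0]
ee_rot: [[-0.201, 0.98, 0.0], [0.98, 0.201, -0.0], [-0.0, 0.0, -1.0]]
wrist_force: [0.1, -0.1, 0.1]
grip_width: 51.6
finger_force: 0.0
```

send_rows(
  commands=[
    {"slide": [0, 0, 2], "yaw": 0},
    {"slide": [0, 0, 1.9], "yaw": 0},
    {"slide": [0, 0, 0], "yaw": 0},
  ],
)

```text
time_s: 3.7
position: [561.9, -4.2, 19.8]
ee_rot: [[-0.201, 0.98, -0.003], [0.98, 0.201, 0.001], [0.001, -0.003, -1.0]]
wrist_force: [0.3, -0.3, -0.3]
grip_width: 51.3
finger_force: 0.0
```

send_rows(
  commands=[
    {"slide": [0, 0, 0], "yaw": 0},
    {"slide": [0, 0, 0], "yaw": 0},
    {"slide": [0, 0, 0], "yaw": 0},
    {"slide": [0, 0, 0], "yaw": 0},
    {"slide": [0, 0, 0], "yaw": 0},
  ],
  fingers=1,
  force=60,
)

```text
time_s: 4.32
position: [564.7, -4.6, 23.0]
ee_rot: [[-0.201, 0.98, 0.003], [0.98, 0.201, -0.001], [-0.001, 0.003, -1.0]]
wrist_force: [-1.3, 0.3, 6.0]
grip_width: 16.4
finger_force: 61.2
```

send_rows(
  commands=[
    {"slide": [0, 0, -2], "yaw": 0},
    {"slide": [0, 0, -3], "yaw": 0},
    {"slide": [0, 0, -4], "yaw": 0},
    {"slide": [0, 0, 0], "yaw": 0},
  ],
)

```text
time_s: 4.82
position: [566.2, -4.8, 115.1]
ee_rot: [[-0.201, 0.98, 0.008], [0.98, 0.201, -0.001], [-0.003, 0.008, -1.0]]
wrist_force: [0.0, 0.5, -0.2]
grip_width: 16.2
finger_force: 60.4
```

```bash
cat >> h.py <<'E'
def blanks(d):
    "brass blanks by depth mask around each dot"
    out=[];hsv=cv2.cvtColor(d['frame'],cv2.COLOR_BGR2HSV);H,S,V=cv2.split(hsv);W=world(d)
    for q,c,a,s in brass(d,False):
        near=np.hypot(W[...,0]-q[0],W[...,1]-q[1])<42
        m=(near&(W[...,2]>q[2]-9)&(W[...,2]<q[2]+9)&(H>=18)&(H<34)&(S>110))|(near&(W[...,2]>q[2]-9)&(H<10)&(S>140)&(np.hypot(W[...,0]-q[0],W[...,1]-q[1])<9))
        n,l,st,_=cv2.connectedComponentsWithStats(m.astype('uint8'))
        i=1+st[1:,4].argmax()
        ys,xs=np.nonzero(l==i);z=np.median(W[ys,xs,2])
        P=np.array([ray(d,x,y,z)[:2] for x,y in zip(xs,ys)],np.float32)
        r=cv2.minAreaRect(P);(w,h),t=r[1],r[2]
        if w<h:t+=90
        t=(t+90)%180-90
        print('dot',q[:2].round(0),'ctr',np.round(r[0],1),'mean',P.mean(0).round(1),'z',z.round(0),'size',np.round(r[1],0),'heading',round(np.deg2rad(t),3))
E
python3 - <<'E'
from h import *
d=grab('top','t1.png');blanks(d);grab('side','s1.png')
E
```

```text
dot [ 621. -228.] ctr [ 628.6 -228.9] mean [ 627.4 -228.4] z 14.0 size [25. 47.] heading -0.276
dot [ 560. -203.] ctr [ 563.8 -193.6] mean [ 562.6 -194.6] z 15.0 size [46. 25.] heading 1.091
dot [561. 313.] ctr [551.4 312.4] mean [552.8 312. ] z 14.0 size [25. 45.] heading -0.153
dot [548. 189.] ctr [539.7 186.1] mean [540.7 186.3] z 15.0 size [45. 25.] heading 0.11
```

View pics/s1.png

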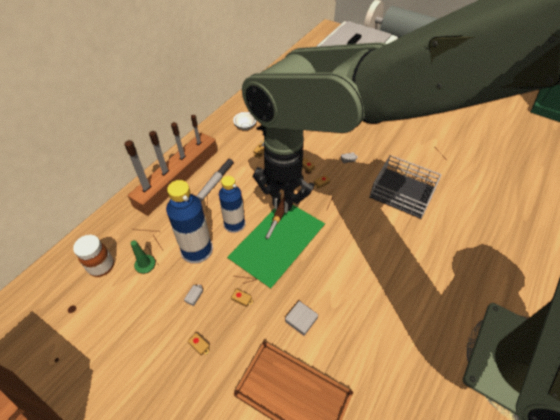

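The burnisher is held, at (280,215) in the side view. Carrying it to the tray.

send_rows(
  commands=[
    {"slide": [4.1, -1.71, 0], "yaw": 0},
    {"slide": [4.1, -1.71, 0], "yaw": 0},
    {"slide": [4.1, -1.71, 0], "yaw": 0},
    {"slide": [4.1, -1.71, 0], "yaw": 0},
    {"slide": [4.1, -1.71, 0], "yaw": 0},
  ],
)

```text
time_s: 5.55
position: [435.7, 180.0, 109.3]
ee_rot: [[-0.2, 0.98, -0.004], [0.98, 0.2, -0.001], [0.0, -0.004, -1.0]]
wrist_force: [0.2, 0.3, -1.3]
grip_width: 15.8
finger_force: 60.4
```

send_rows(
  commands=[
    {"slide": [4.1, -1.71, 0], "yaw": 0},
    {"slide": [4.1, -1.71, 0], "yaw": 0},
    {"slide": [4.1, -1.71, 0], "yaw": 0},
    {"slide": [0, 0, 0], "yaw": -0.144},
    {"slide": [0, 0, 0], "yaw": -0.144},
  ],
)

```text
time_s: 6.18
position: [361.2, 289.2, 109.2]
ee_rot: [[-0.476, 0.879, -0.004], [0.879, 0.476, -0.002], [-0.0, -0.004, -1.0]]
wrist_force: [0.5, 0.7, -1.4]
grip_width: 16.8
finger_force: 37.7
```

send_rows(
  commands=[
    {"slide": [0, 0, 0], "yaw": -0.144},
    {"slide": [0, 0, 0], "yaw": -0.144},
    {"slide": [0, 0, 0], "yaw": -0.144},
    {"slide": [0, 0, 0], "yaw": -0.144},
    {"slide": [0, 0, 0], "yaw": -0.144},
  ],
)

```text
time_s: 6.8
position: [361.7, 288.6, 109.2]
ee_rot: [[-0.937, 0.349, -0.004], [0.349, 0.937, -0.002], [0.003, -0.003, -1.0]]
wrist_force: [0.2, 1.3, -0.1]
grip_width: 16.0
finger_force: 63.8
```

send_rows(
  commands=[
    {"slide": [0, 0, 1], "yaw": -0.144},
    {"slide": [0, 0, 1], "yaw": -0.144},
    {"slide": [0, 0, 1], "yaw": -0.144},
    {"slide": [0, 0, 1], "yaw": 0},
    {"slide": [0, 0, 0], "yaw": 0},
  ],
)

```text
time_s: 7.42
position: [361.8, 288.6, 69.4]
ee_rot: [[-0.998, -0.069, -0.004], [-0.069, 0.998, -0.002], [0.004, -0.002, -1.0]]
wrist_force: [-0.0, 0.3, -0.9]
grip_width: 16.0
finger_force: 63.8
```

```bash
python3 - <<'E'
from h import *
d=grab('side','s2.png');b=d['frame'][220:420,160:460];cv2.imwrite('pics/s2.png',cv2.resize(b,(780,520)))
E
```

```text
(no output)
```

View pics/s2.png

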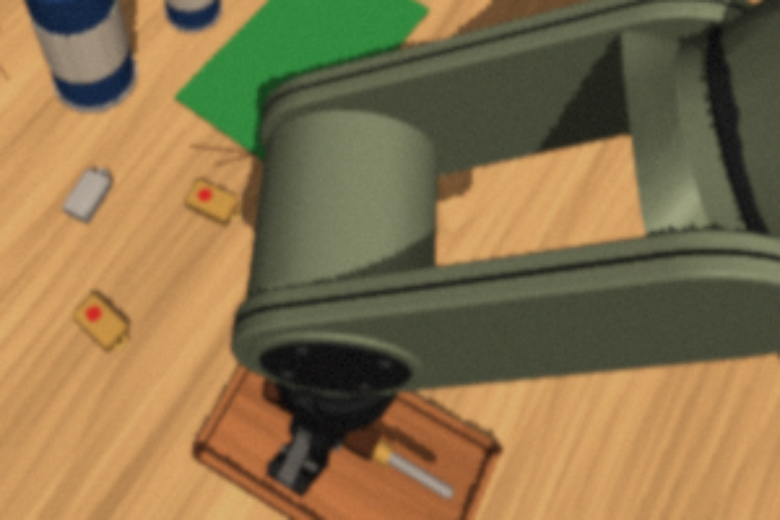

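The burnisher is over the tray, shaft at (415,475) in the crop, still gripped. Lowering it and releasing.

send_rows(
  commands=[
    {"slide": [0, 0, 1.5], "yaw": 0},
    {"slide": [0, 0, 1.5], "yaw": 0},
    {"slide": [0, 0, 0.8], "yaw": 0},
    {"slide": [0, 0, 0.4], "yaw": 0},
    {"slide": [0, 0, 0], "yaw": 0},
  ],
)

```text
time_s: 8.1
position: [363.3, 289.4, 29.0]
ee_rot: [[-0.997, -0.071, -0.001], [-0.071, 0.997, -0.0], [0.001, -0.0, -1.0]]
wrist_force: [0.1, -0.6, -0.8]
grip_width: 16.1
finger_force: 63.8
```

send_rows(
  commands=[
    {"slide": [0, 0, 0.2], "yaw": 0},
    {"slide": [0, 0, 0], "yaw": 0},
  ],
)

```text
time_s: 8.35
position: [363.6, 289.6, 27.5]
ee_rot: [[-0.997, -0.071, 0.0], [-0.071, 0.997, 0.0], [-0.001, 0.0, -1.0]]
wrist_force: [-0.3, -0.0, -1.1]
grip_width: 16.3
finger_force: 63.8
```

send_rows(
  commands=[
    {"slide": [0, 0, 0], "yaw": 0},
    {"slide": [0, 0, 0], "yaw": 0},
    {"slide": [0, 0, -2], "yaw": 0},
    {"slide": [0, 0, -4], "yaw": 0},
    {"slide": [0, 0, -3], "yaw": 0},
  ],
  fingers=0.5,
)

```text
time_s: 8.98
position: [363.8, 289.7, 118.9]
ee_rot: [[-0.997, -0.071, 0.001], [-0.071, 0.997, 0.001], [-0.001, 0.001, -1.0]]
wrist_force: [1.1, 0.3, 0.7]
grip_width: 42.5
finger_force: 0.0
```

```bash
cat >> h.py <<'E'
def plan(*wps):
    "wps: (x,y,z,heading); prints for each: yaw rows, then slide rows (cm) in the new heading"
    s=robot.observe();p=s['position'].copy();R=s['ee_rot'];h=np.arctan2(R[1,0],R[0,0])
    print('now',p.round(1),round(h,3),'q6',s['qpos'][5].round(2),'w',s['grip_width'].round(1))
    for x,y,z,g in wps:
        dy=-((g-h+np.pi/2)%(2*np.pi)-np.pi/2) if abs(g-h)>np.pi else -(g-h)
        d=np.array([x,y,z])-p
        t=np.array([d[0]*np.cos(g)+d[1]*np.sin(g),d[0]*np.sin(g)-d[1]*np.cos(g),-d[2]])/10
        ny=int(np.ceil(abs(dy)/.15));n=max(1,int(np.ceil(np.linalg.norm(t)/5.2)))
        print(f'->{(x,y,z,g)}: yaw {dy:.3f}'+(f' = {ny} x {dy/ny:.3f}' if ny else ''),'| slide',t.round(2),f'= {n} x',(t/n).round(2))
        p=np.array([x,y,z],float);h=g
E
python3 - <<'E'
from h import *
d=grab('top','t2.png');blanks(d)
W=world(d);m=np.zeros(W.shape[:2],bool)
plan((554,312,60,2.989),(554,312,19,2.989),(554,312,80,3.073),(549,110,80,3.073),(549,110,24,3.073))
M=np.array([561.2,19.2]);a=np.deg2rad(-3.9);ex=np.array([np.cos(a),np.sin(a)]);ey=np.array([-np.sin(a),np.cos(a)])
for k in(82,27,-27,-82): print('spot',(M-18*ex+k*ey).round(0))
E
```

```text
dot [ 621. -227.] ctr [ 629.1 -228.9] mean [ 627.3 -228.5] z 15.0 size [25. 45.] heading -0.26
dot [ 560. -202.] ctr [ 563.3 -194.1] mean [ 562.7 -195. ] z 15.0 size [46. 24.] heading 1.136
dot [561. 314.] ctr [551.3 311.8] mean [552.3 311.7] z 15.0 size [26. 45.] heading -0.13
dot [549. 189.] ctr [539.8 186.1] mean [540.6 186.2] z 15.0 size [46. 25.] heading 0.141Traceback (most recent call last):
  File "<stdin>", line 4, in <module>
  File "h.py", line 61, in plan
    print('now',p.round(1),round(h,3),'q6',s['qpos'][5].round(2),'w',s['grip_width'].round(1))
                                                                     ^^^^^^^^^^^^^^^^^^^^^
AttributeError: 'float' object has no attribute 'round'
```

```bash
sed -i "s/s\['grip_width'\].round(1)/s['grip_width']/; s/h=np.arctan2(R\[1,0\],R\[0,0\])/h=np.arctan2(R[1,0],R[0,0])%(2*np.pi)/" h.py
python3 - <<'E'
from h import *
plan((554,312,60,3.0),(554,312,19,3.0),(554,312,80,3.073),(549,102,80,3.073),(549,102,24,3.073))
M=np.array([561.2,19.2]);a=np.deg2rad(-3.9);ex=np.array([np.cos(a),np.sin(a)]);ey=np.array([-np.sin(a),np.cos(a)])
for k in(82,27,-27,-82): print('spot',(M-18*ex+k*ey).round(0))
E
```

```text
now [366.4 291.2 122.7] 3.213 q6 -1.16 w 42.678974776522914
->(554, 312, 60, 3.0): yaw 0.213 = 2 x 0.107 | slide [-18.28   4.71   6.27] = 4 x [-4.57  1.18  1.57]
->(554, 312, 19, 3.0): yaw -0.000 | slide [0.  0.  4.1] = 1 x [0.  0.  4.1]
->(554, 312, 80, 3.073): yaw -0.073 = 1 x -0.073 | slide [ 0.   0.  -6.1] = 2 x [ 0.    0.   -3.05]
->(549, 102, 80, 3.073): yaw -0.000 | slide [ -0.94 -20.98  -0.  ] = 5 x [-0.19 -4.2  -0.  ]
->(549, 102, 24, 3.073): yaw -0.000 | slide [0.  0.  5.6] = 2 x [0.  0.  2.8]
spot [549. 102.]
spot [545.  47.]
spot [541.  -7.]
spot [538. -61.]
```

send_rows(
  commands=[
    {"slide": [0, 0, 0], "yaw": 0.107},
    {"slide": [0, 0, 0], "yaw": 0.107},
    {"slide": [-4.57, 1.18, 0], "yaw": 0},
    {"slide": [-4.57, 1.18, 0], "yaw": 0},
    {"slide": [-4.57, 1.18, 1.5], "yaw": 0},
  ],
)

```text
time_s: 9.65
position: [506.9, 305.8, 103.6]
ee_rot: [[-0.99, 0.142, 0.004], [0.142, 0.99, 0.002], [-0.003, 0.002, -1.0]]
wrist_force: [0.6, -0.1, -0.1]
grip_width: 42.8
finger_force: 0.0
```

send_rows(
  commands=[
    {"slide": [-4.57, 1.18, 3], "yaw": 0},
    {"slide": [0, 0, 1.5], "yaw": 0},
    {"slide": [0, 0, 0], "yaw": 0},
  ],
)

```text
time_s: 10.02
position: [548.7, 309.4, 54.9]
ee_rot: [[-0.99, 0.142, -0.005], [0.142, 0.99, -0.002], [0.005, -0.003, -1.0]]
wrist_force: [-0.6, 0.1, 0.9]
grip_width: 43.0
finger_force: 0.0
```

```bash
python3 - <<'E'
from h import *
plan((554,312,20,3.0))
E
```

```text
now [548.7 309.4  54.9] 2.999 q6 -1.05 w 43.01535234289542
->(554, 312, 20, 3.0): yaw -0.001 = 1 x -0.001 | slide [-0.49  0.33  3.49] = 1 x [-0.49  0.33  3.49]
```

send_rows(
  commands=[
    {"slide": [-0.3, 0.2, 1.5], "yaw": 0},
    {"slide": [0, 0, 1.5], "yaw": 0},
    {"slide": [0, 0, 0.5], "yaw": 0},
    {"slide": [0, 0, 0], "yaw": 0},
    {"slide": [0, 0, 0], "yaw": 0},
  ],
)

```text
time_s: 10.65
position: [554.7, 311.9, 22.8]
ee_rot: [[-0.99, 0.142, 0.001], [0.142, 0.99, 0.0], [-0.001, 0.001, -1.0]]
wrist_force: [-0.5, -0.2, 0.3]
grip_width: 42.6
finger_force: 0.0
```

send_rows(
  commands=[
    {"slide": [0, 0, 0], "yaw": 0},
    {"slide": [0, 0, 0], "yaw": 0},
    {"slide": [0, 0, 0], "yaw": 0},
    {"slide": [0, 0, 0], "yaw": 0},
  ],
  fingers=1,
)

```text
time_s: 11.15
position: [555.1, 312.1, 23.3]
ee_rot: [[-0.99, 0.142, 0.002], [0.142, 0.99, 0.001], [-0.002, 0.001, -1.0]]
wrist_force: [-0.5, -0.1, 6.2]
grip_width: 21.9
finger_force: 60.2
```

send_rows(
  commands=[
    {"slide": [0, 0, -2], "yaw": 0},
    {"slide": [0, 0, -4], "yaw": -0.073},
    {"slide": [0, 0, 0], "yaw": 0},
  ],
)

```text
time_s: 11.52
position: [557.4, 313.0, 87.0]
ee_rot: [[-0.998, 0.07, 0.008], [0.07, 0.998, 0.003], [-0.008, 0.004, -1.0]]
wrist_force: [0.7, -0.5, -0.2]
grip_width: 21.6
finger_force: 59.5
```

send_rows(
  commands=[
    {"slide": [-0.1, -4.2, 0], "yaw": 0},
    {"slide": [-0.1, -4.2, 0], "yaw": 0},
    {"slide": [-0.1, -4.2, 0], "yaw": 0},
    {"slide": [-0.1, -4.2, 0], "yaw": 0},
    {"slide": [-0.1, -4.2, 0], "yaw": 0},
  ],
)

```text
time_s: 12.15
position: [543.4, 100.5, 81.4]
ee_rot: [[-0.998, 0.07, -0.002], [0.07, 0.998, -0.0], [0.002, -0.0, -1.0]]
wrist_force: [0.4, 0.4, -0.2]
grip_width: 21.7
finger_force: 59.5
```

send_rows(
  commands=[
    {"slide": [0, 0, 2.5], "yaw": 0},
    {"slide": [0, 0, 2], "yaw": 0},
    {"slide": [0, 0, 1], "yaw": 0},
    {"slide": [0, 0, 0], "yaw": 0},
    {"slide": [0, 0, 0], "yaw": 0},
  ],
)

```text
time_s: 12.78
position: [544.6, 102.1, 27.2]
ee_rot: [[-0.998, 0.07, 0.0], [0.07, 0.998, 0.0], [-0.0, 0.0, -1.0]]
wrist_force: [-0.3, 0.5, -0.8]
grip_width: 21.9
finger_force: 59.5
```

send_rows(
  commands=[
    {"slide": [0, 0, 0.1], "yaw": 0},
    {"slide": [0, 0, 0], "yaw": 0},
    {"slide": [0, 0, 0], "yaw": 0},
  ],
  fingers=0.5,
)

```text
time_s: 13.15
position: [544.7, 102.0, 26.4]
ee_rot: [[-0.998, 0.07, 0.0], [0.07, 0.998, 0.0], [-0.0, 0.0, -1.0]]
wrist_force: [-0.2, 0.3, -0.5]
grip_width: 43.0
finger_force: 0.0
```

send_rows(
  commands=[
    {"slide": [0, 0, -2], "yaw": 0},
    {"slide": [0, 0, -3], "yaw": -0.1},
    {"slide": [0, 0, 0], "yaw": -0.1},
    {"slide": [0, 0, 0], "yaw": 0},
  ],
)

```text
time_s: 13.65
position: [544.9, 101.9, 76.8]
ee_rot: [[-0.992, -0.129, 0.001], [-0.129, 0.992, 0.0], [-0.001, -0.0, -1.0]]
wrist_force: [0.3, -0.0, 0.7]
grip_width: 42.6
finger_force: 0.0
```

```bash
python3 - <<'E'
from h import *
plan((542,186.5,77,3.27),(542,186.5,22,3.27),(542,186.5,80,3.073),(545,47,80,3.073))
E
```

```text
now [544.9 101.9  76.8] 3.271 q6 -1.67 w 42.647556557926116
->(542, 186.5, 77, 3.27): yaw 0.001 = 1 x 0.001 | slide [-0.79  8.42 -0.02] = 2 x [-0.4   4.21 -0.01]
->(542, 186.5, 22, 3.27): yaw -0.000 | slide [-0.   0.   5.5] = 2 x [-0.    0.    2.75]
->(542, 186.5, 80, 3.073): yaw 0.197 = 2 x 0.099 | slide [ 0.   0.  -5.8] = 2 x [ 0.   0.  -2.9]
->(545, 47, 80, 3.073): yaw -0.000 | slide [ -1.26 -13.9   -0.  ] = 3 x [-0.42 -4.63 -0.  ]
```

send_rows(
  commands=[
    {"slide": [-0.4, 4.2, 0], "yaw": 0},
    {"slide": [-0.4, 4.2, 0], "yaw": 0},
    {"slide": [0, 0, 2.5], "yaw": 0},
    {"slide": [0, 0, 2], "yaw": 0},
    {"slide": [0, 0, 1], "yaw": 0},
  ],
)

```text
time_s: 14.28
position: [540.0, 185.6, 19.0]
ee_rot: [[-0.992, -0.129, -0.004], [-0.129, 0.992, -0.001], [0.004, -0.0, -1.0]]
wrist_force: [-0.8, 0.4, -0.0]
grip_width: 42.2
finger_force: 0.0
```

send_rows(
  commands=[
    {"slide": [0, 0, 0], "yaw": 0},
    {"slide": [0, 0, 0], "yaw": 0},
    {"slide": [0, 0, 0], "yaw": 0},
    {"slide": [0, 0, 0], "yaw": 0},
  ],
  fingers=1,
)

```text
time_s: 14.78
position: [542.1, 186.2, 21.8]
ee_rot: [[-0.992, -0.13, 0.001], [-0.13, 0.992, 0.0], [-0.001, 0.0, -1.0]]
wrist_force: [1.3, 0.5, -1.2]
grip_width: 21.9
finger_force: 61.6
```

send_rows(
  commands=[
    {"slide": [0, 0, -2], "yaw": 0},
    {"slide": [0, 0, -3.8], "yaw": 0.1},
    {"slide": [0, 0, 0], "yaw": 0.1},
    {"slide": [0, 0, 0], "yaw": 0},
  ],
)

```text
time_s: 15.28
position: [542.6, 186.5, 81.4]
ee_rot: [[-0.998, 0.068, 0.003], [0.068, 0.998, 0.001], [-0.003, 0.001, -1.0]]
wrist_force: [-0.1, 0.5, -2.2]
grip_width: 22.1
finger_force: 61.7
```

send_rows(
  commands=[
    {"slide": [-0.4, -4.6, 0], "yaw": 0},
    {"slide": [-0.4, -4.6, 0], "yaw": 0},
    {"slide": [-0.4, -4.6, 0], "yaw": 0},
    {"slide": [0, 0, 2], "yaw": 0},
    {"slide": [0, 0, 0], "yaw": 0},
  ],
)

```text
time_s: 15.9
position: [542.0, 47.3, 57.8]
ee_rot: [[-0.998, 0.07, -0.005], [0.07, 0.998, 0.0], [0.005, 0.0, -1.0]]
wrist_force: [-0.8, 0.3, -1.5]
grip_width: 21.5
finger_force: 61.7
```

send_rows(
  commands=[
    {"slide": [0, 0, 2], "yaw": 0},
    {"slide": [0, 0, 1.3], "yaw": 0},
    {"slide": [0, 0, 0], "yaw": 0},
    {"slide": [0, 0, 0], "yaw": 0},
  ],
)

```text
time_s: 16.4
position: [544.4, 48.1, 26.8]
ee_rot: [[-0.998, 0.069, 0.001], [0.069, 0.998, -0.0], [-0.001, -0.0, -1.0]]
wrist_force: [-0.6, -1.4, -1.6]
grip_width: 22.1
finger_force: 61.7
```

send_rows(
  commands=[
    {"slide": [0, 0, 0], "yaw": 0},
    {"slide": [0, 0, 0], "yaw": 0},
    {"slide": [0, 0, 0], "yaw": 0},
    {"slide": [0, 0, -3], "yaw": 0},
    {"slide": [0, 0, -4], "yaw": 0},
  ],
  fingers=0.5,
)

```text
time_s: 17.02
position: [542.7, 47.8, 95.9]
ee_rot: [[-0.998, 0.07, -0.003], [0.07, 0.998, 0.0], [0.003, 0.0, -1.0]]
wrist_force: [0.9, 0.6, -0.1]
grip_width: 43.1
finger_force: 0.0
```

```bash
python3 - <<'E'
from h import *
d=grab('top','t3.png');blanks(d)
plan((626,-228,80,2.87),(626,-228,22,2.87),(626,-228,80,3.073),(541,-7,80,3.073))
E
```

```text
dot [ 621. -227.] ctr [ 628.9 -228.6] mean [ 627.2 -228.5] z 15.0 size [25. 46.] heading -0.276
dot [ 560. -203.] ctr [ 563.8 -193.7] mean [ 562.6 -194.6] z 14.0 size [46. 25.] heading 1.091
now [547.6  47.6 102.6] 3.072 q6 -1.57 w 42.85711335265412
->(626, -228, 80, 2.87): yaw 0.202 = 2 x 0.101 | slide [-14.95 -24.45   2.26] = 6 x [-2.49 -4.07  0.38]
->(626, -228, 22, 2.87): yaw -0.000 | slide [0.  0.  5.8] = 2 x [0.  0.  2.9]
->(626, -228, 80, 3.073): yaw -0.203 = 2 x -0.101 | slide [ 0.   0.  -5.8] = 2 x [ 0.   0.  -2.9]
->(541, -7, 80, 3.073): yaw -0.000 | slide [ 9.99 21.47 -0.  ] = 5 x [ 2.    4.29 -0.  ]
```

View pics/t3.png

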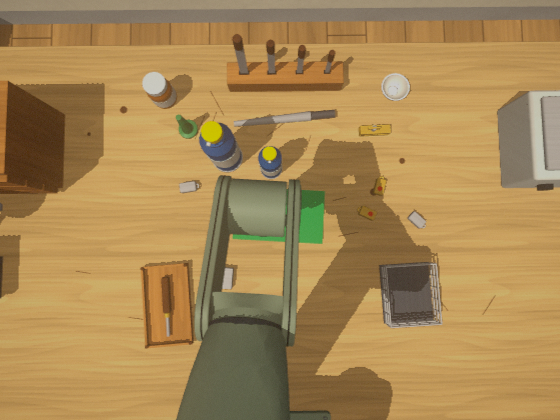

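The burnisher lies in the tray at (167,305). The two right-hand blanks at (380,186) and (368,212) have not moved.

send_rows(
  commands=[
    {"slide": [0, 0, 0], "yaw": 0.101},
    {"slide": [0, 0, 0], "yaw": 0.101},
    {"slide": [-2.54, -4.07, 0], "yaw": 0},
    {"slide": [-2.54, -4.07, 0], "yaw": 0},
    {"slide": [-2.54, -4.07, 0], "yaw": 0},
  ],
)

```text
time_s: 17.7
position: [585.1, -91.6, 96.5]
ee_rot: [[-0.963, 0.268, 0.001], [0.268, 0.963, -0.0], [-0.001, 0.0, -1.0]]
wrist_force: [0.5, 0.6, -0.6]
grip_width: 42.4
finger_force: 0.0
```

send_rows(
  commands=[
    {"slide": [-2.54, -4.07, 0], "yaw": 0},
    {"slide": [-2.54, -4.07, 0], "yaw": 0},
    {"slide": [-2.54, -4.07, 1.6], "yaw": 0},
    {"slide": [0, 0, 2.5], "yaw": 0},
    {"slide": [0, 0, 0], "yaw": 0},
  ],
)

```text
time_s: 18.32
position: [623.0, -228.0, 52.3]
ee_rot: [[-0.963, 0.27, -0.005], [0.27, 0.963, 0.003], [0.006, 0.001, -1.0]]
wrist_force: [-0.2, -0.4, -0.5]
grip_width: 42.7
finger_force: 0.0
```

send_rows(
  commands=[
    {"slide": [0, 0, 0], "yaw": 0},
    {"slide": [0, 0, 0], "yaw": 0},
  ],
)

```text
time_s: 18.58
position: [626.2, -228.1, 56.8]
ee_rot: [[-0.964, 0.267, 0.002], [0.267, 0.964, -0.001], [-0.002, -0.0, -1.0]]
wrist_force: [-0.2, -0.0, -0.1]
grip_width: 42.9
finger_force: 0.0
```

send_rows(
  commands=[
    {"slide": [0, 0, 1.5], "yaw": 0},
    {"slide": [0, 0, 1.2], "yaw": 0},
    {"slide": [0, 0, 0.7], "yaw": 0},
    {"slide": [0, 0, 0], "yaw": 0},
  ],
)

```text
time_s: 19.08
position: [624.3, -227.9, 19.8]
ee_rot: [[-0.963, 0.268, -0.002], [0.268, 0.963, 0.001], [0.003, 0.001, -1.0]]
wrist_force: [-0.4, 0.4, 1.1]
grip_width: 42.8
finger_force: 0.0
```

send_rows(
  commands=[
    {"slide": [0, 0, 0], "yaw": 0},
    {"slide": [0, 0, 0], "yaw": 0},
    {"slide": [0, 0, 0], "yaw": 0},
    {"slide": [0, 0, 0], "yaw": 0},
  ],
  fingers=1,
)

```text
time_s: 19.58
position: [625.7, -228.7, 21.8]
ee_rot: [[-0.963, 0.269, 0.001], [0.269, 0.963, -0.001], [-0.001, -0.0, -1.0]]
wrist_force: [0.7, -0.4, -0.0]
grip_width: 21.8
finger_force: 61.5
```

send_rows(
  commands=[
    {"slide": [0, 0, -2], "yaw": 0},
    {"slide": [0, 0, -4], "yaw": -0.101},
    {"slide": [0, 0, 0], "yaw": -0.101},
    {"slide": [0, 0, 0], "yaw": 0},
  ],
)

```text
time_s: 20.08
position: [625.8, -228.6, 83.1]
ee_rot: [[-0.997, 0.071, 0.002], [0.071, 0.997, -0.001], [-0.002, -0.001, -1.0]]
wrist_force: [-0.4, 1.0, -1.0]
grip_width: 22.1
finger_force: 61.3
```

send_rows(
  commands=[
    {"slide": [2, 4.3, 0], "yaw": 0},
    {"slide": [2, 4.3, 0], "yaw": 0},
    {"slide": [2, 4.3, 0], "yaw": 0},
    {"slide": [2, 4.3, 0], "yaw": 0},
    {"slide": [2, 4.3, 0], "yaw": 0},
  ],
)

```text
time_s: 20.7
position: [539.2, -5.5, 81.0]
ee_rot: [[-0.997, 0.072, -0.001], [0.072, 0.997, 0.0], [0.001, 0.0, -1.0]]
wrist_force: [0.1, 0.1, -1.3]
grip_width: 21.8
finger_force: 61.3
```

send_rows(
  commands=[
    {"slide": [0, 0, 2], "yaw": 0},
    {"slide": [0, 0, 1.5], "yaw": 0},
    {"slide": [0, 0, 1], "yaw": 0},
    {"slide": [0, 0, 0], "yaw": 0},
    {"slide": [0, 0, 0], "yaw": 0},
  ],
)

```text
time_s: 21.32
position: [541.0, -7.5, 36.5]
ee_rot: [[-0.997, 0.071, 0.001], [0.071, 0.997, -0.0], [-0.001, -0.0, -1.0]]
wrist_force: [-0.5, -0.3, -0.7]
grip_width: 21.8
finger_force: 61.3
```

send_rows(
  commands=[
    {"slide": [0, 0, 0.7], "yaw": 0},
    {"slide": [0, 0, 0.4], "yaw": 0},
    {"slide": [0, 0, 0], "yaw": 0},
  ],
)

```text
time_s: 21.7
position: [540.4, -7.0, 25.1]
ee_rot: [[-0.998, 0.07, -0.0], [0.07, 0.998, 0.0], [0.0, 0.0, -1.0]]
wrist_force: [0.6, -0.1, -0.8]
grip_width: 21.9
finger_force: 61.4
```

send_rows(
  commands=[
    {"slide": [0, 0, 0], "yaw": 0},
    {"slide": [0, 0, 0], "yaw": 0},
    {"slide": [0, 0, 0], "yaw": 0},
    {"slide": [0, 0, -3], "yaw": 0},
    {"slide": [0, 0, -4], "yaw": 0},
  ],
  fingers=0.5,
)

```text
time_s: 22.32
position: [539.2, -6.7, 94.9]
ee_rot: [[-0.998, 0.07, -0.003], [0.07, 0.998, 0.001], [0.003, 0.0, -1.0]]
wrist_force: [0.2, 0.1, -0.2]
grip_width: 42.6
finger_force: 0.0
```

send_rows(
  commands=[
    {"slide": [0, 0, 0], "yaw": 0.141},
    {"slide": [0, 0, 0], "yaw": 0.141},
    {"slide": [0, 0, 0], "yaw": 0.141},
    {"slide": [0, 0, 0], "yaw": 0.141},
    {"slide": [0, 0, 0], "yaw": 0.141},
  ],
)

```text
time_s: 22.95
position: [540.5, -6.9, 95.4]
ee_rot: [[-0.711, 0.703, 0.0], [0.703, 0.711, -0.0], [-0.0, 0.0, -1.0]]
wrist_force: [-0.5, -0.5, 0.5]
grip_width: 42.6
finger_force: 0.0
```

send_rows(
  commands=[
    {"slide": [0, 0, 0], "yaw": 0.141},
    {"slide": [0, 0, 0], "yaw": 0.141},
    {"slide": [0, 0, 0], "yaw": 0.141},
    {"slide": [0, 0, 0], "yaw": 0.141},
    {"slide": [0, 0, 0], "yaw": 0.141},
  ],
)

```text
time_s: 23.58
position: [540.5, -6.9, 95.4]
ee_rot: [[-0.086, 0.996, 0.0], [0.996, 0.086, -0.0], [-0.0, 0.0, -1.0]]
wrist_force: [0.4, -0.1, 0.3]
grip_width: 42.5
finger_force: 0.0
```

send_rows(
  commands=[
    {"slide": [0, 0, 0], "yaw": 0.141},
    {"slide": [0, 0, 0], "yaw": 0.141},
    {"slide": [0, 0, 0], "yaw": 0.141},
    {"slide": [0, 0, 0], "yaw": 0.141},
    {"slide": [0, 0, 0], "yaw": 0},
  ],
)

```text
time_s: 24.2
position: [540.5, -6.9, 95.3]
ee_rot: [[0.454, 0.891, 0.0], [0.891, -0.454, 0.0], [0.0, 0.0, -1.0]]
wrist_force: [0.3, 1.3, -0.3]
grip_width: 42.4
finger_force: 0.0
```

```bash
python3 - <<'E'
from h import *
d=grab('top','t4.png');blanks(d)
plan((562.5,-196,95,1.1),(562.5,-196,22,1.1),(562.5,-196,82,-.07),(538,-61,82,-.07))
E
```

```text
dot [ 560. -202.] ctr [ 562.7 -195.7] mean [ 562.6 -196. ] z 15.0 size [42. 24.] heading 1.128
dot [551. 101.] ctr [540.6 100. ] mean [541.8 100.9] z 18.0 size [24. 43.] heading -0.013
now [540.5  -6.9  95.3] 1.1 q6 0.3 w 43.12791214448467
->(562.5, -196, 95, 1.1): yaw 0.000 = 1 x 0.000 | slide [-15.85  10.54   0.03] = 4 x [-3.96  2.63  0.01]
->(562.5, -196, 22, 1.1): yaw -0.000 | slide [0.  0.  7.3] = 2 x [0.   0.   3.65]
->(562.5, -196, 82, -0.07): yaw 1.170 = 8 x 0.146 | slide [ 0. -0. -6.] = 2 x [ 0. -0. -3.]
->(538, -61, 82, -0.07): yaw -0.000 | slide [ -3.39 -13.3   -0.  ] = 3 x [-1.13 -4.43 -0.  ]
```

send_rows(
  commands=[
    {"slide": [-3.96, 2.63, 0], "yaw": 0},
    {"slide": [-3.96, 2.63, 0], "yaw": 0},
    {"slide": [-3.96, 2.63, 0], "yaw": 0},
    {"slide": [-3.96, 2.63, 0], "yaw": 0},
    {"slide": [0, 0, 3], "yaw": 0},
  ],
)

```text
time_s: 24.88
position: [565.5, -201.3, 68.4]
ee_rot: [[0.457, 0.889, 0.009], [0.889, -0.457, -0.005], [-0.001, 0.01, -1.0]]
wrist_force: [0.3, 0.1, -0.4]
grip_width: 42.6
finger_force: 0.0
```

send_rows(
  commands=[
    {"slide": [0, 0, 2], "yaw": 0},
    {"slide": [0, 0, 1.5], "yaw": 0},
    {"slide": [0, 0, 0.8], "yaw": 0},
    {"slide": [0, 0, 0], "yaw": 0},
    {"slide": [0, 0, 0], "yaw": 0},
  ],
)

```text
time_s: 25.5
position: [562.8, -195.9, 23.1]
ee_rot: [[0.455, 0.891, 0.001], [0.891, -0.455, -0.001], [-0.0, 0.002, -1.0]]
wrist_force: [-0.7, 0.0, -0.9]
grip_width: 42.9
finger_force: 0.0
```

send_rows(
  commands=[
    {"slide": [0, 0, 0], "yaw": 0},
    {"slide": [0, 0, 0], "yaw": 0},
    {"slide": [0, 0, 0], "yaw": 0},
    {"slide": [0, 0, 0], "yaw": 0},
  ],
  fingers=1,
)

```text
time_s: 26.0
position: [563.0, -196.3, 23.6]
ee_rot: [[0.456, 0.89, 0.002], [0.89, -0.456, -0.001], [0.0, 0.002, -1.0]]
wrist_force: [0.7, 0.5, 5.6]
grip_width: 22.4
finger_force: 59.5
```

send_rows(
  commands=[
    {"slide": [0, 0, -2], "yaw": 0},
    {"slide": [0, 0, -4], "yaw": 0},
    {"slide": [0, 0, 0], "yaw": 0.146},
    {"slide": [0, 0, 0], "yaw": 0.146},
    {"slide": [0, 0, 0], "yaw": 0.146},
  ],
)

```text
time_s: 26.62
position: [561.8, -195.9, 83.1]
ee_rot: [[0.793, 0.609, 0.0], [0.609, -0.793, -0.0], [0.0, 0.0, -1.0]]
wrist_force: [-0.2, -0.2, -0.9]
grip_width: 21.6
finger_force: 58.9
```

send_rows(
  commands=[
    {"slide": [0, 0, 0], "yaw": 0.146},
    {"slide": [0, 0, 0], "yaw": 0.146},
    {"slide": [0, 0, 0], "yaw": 0.146},
    {"slide": [0, 0, 0], "yaw": 0.146},
    {"slide": [0, 0, 0], "yaw": 0.146},
  ],
)

```text
time_s: 27.25
position: [561.8, -195.9, 82.9]
ee_rot: [[0.997, -0.075, -0.0], [-0.075, -0.997, -0.0], [-0.0, 0.0, -1.0]]
wrist_force: [-0.8, -0.4, -0.4]
grip_width: 21.8
finger_force: 58.9
```

send_rows(
  commands=[
    {"slide": [-1.13, -4.43, 0], "yaw": 0},
    {"slide": [-1.13, -4.43, 0], "yaw": 0},
    {"slide": [-1.13, -4.43, 0], "yaw": 0},
    {"slide": [0, 0, 2], "yaw": 0},
    {"slide": [0, 0, 0], "yaw": 0},
  ],
)

```text
time_s: 27.88
position: [535.8, -60.0, 61.5]
ee_rot: [[0.998, -0.069, -0.003], [-0.069, -0.998, 0.001], [-0.004, -0.001, -1.0]]
wrist_force: [-0.7, 0.3, -0.5]
grip_width: 22.2
finger_force: 59.0
```

send_rows(
  commands=[
    {"slide": [0, 0, 1.5], "yaw": 0},
    {"slide": [0, 0, 1], "yaw": 0},
    {"slide": [0, 0, 0], "yaw": 0},
    {"slide": [0, 0, 0], "yaw": 0},
  ],
)

```text
time_s: 28.38
position: [537.6, -61.3, 37.3]
ee_rot: [[0.998, -0.071, 0.0], [-0.071, -0.998, -0.0], [0.0, 0.0, -1.0]]
wrist_force: [0.1, -0.2, -0.9]
grip_width: 22.2
finger_force: 59.0
```

send_rows(
  commands=[
    {"slide": [0, 0, 0.7], "yaw": 0},
    {"slide": [0, 0, 0.4], "yaw": 0},
    {"slide": [0, 0, 0], "yaw": 0},
  ],
)

```text
time_s: 28.75
position: [537.6, -61.0, 26.6]
ee_rot: [[0.998, -0.07, -0.0], [-0.07, -0.998, -0.0], [-0.0, 0.0, -1.0]]
wrist_force: [-1.5, 0.1, 2.1]
grip_width: 21.5
finger_force: 59.5
```

send_rows(
  commands=[
    {"slide": [0, 0, 0], "yaw": 0},
    {"slide": [0, 0, 0], "yaw": 0},
    {"slide": [0, 0, 0], "yaw": 0},
    {"slide": [0, 0, -3], "yaw": 0},
    {"slide": [0, 0, -5], "yaw": 0},
  ],
  fingers=0.5,
)

```text
time_s: 29.38
position: [535.4, -60.4, 104.9]
ee_rot: [[0.998, -0.07, -0.005], [-0.07, -0.998, 0.002], [-0.006, -0.001, -1.0]]
wrist_force: [-0.4, -0.3, 0.5]
grip_width: 42.7
finger_force: 0.0
```

send_rows(
  commands=[
    {"slide": [-2, 4, -3], "yaw": 0},
    {"slide": [-2, 4, -3], "yaw": 0},
    {"slide": [-2, 4, -3], "yaw": 0},
    {"slide": [-2, 4, -3], "yaw": 0},
    {"slide": [-2, 4, 0], "yaw": 0},
  ],
  fingers=1,
)

```text
time_s: 30.0
position: [424.5, -255.9, 229.8]
ee_rot: [[0.998, -0.07, 0.006], [-0.07, -0.998, -0.005], [0.006, 0.004, -1.0]]
wrist_force: [1.4, -1.1, -0.7]
grip_width: 0.2
finger_force: 0.0
```

```bash
python3 - <<'E'
from h import *
d=grab('top','t5.png');blanks(d)
hsv=cv2.cvtColor(d['frame'],cv2.COLOR_BGR2HSV);m=cv2.inRange(hsv,(24,200,150),(34,255,255))
n,l,st,c=cv2.connectedComponentsWithStats(m)
for i in range(1,n):
    if st[i,4]>40:
        ys,xs=np.nonzero(l==i);(u,v),r=cv2.minEnclosingCircle(np.c_[xs,ys].astype(np.float32));print('cap',u,v,r,ray(d,u,v,160).round(1),ray(d,*c[i],160).round(1))
s=grab('side','s5.png');hsv=cv2.cvtColor(s['frame'],cv2.COLOR_BGR2HSV);m=cv2.inRange(hsv,(22,180,120),(36,255,255))
W=world(s);ok=(W[...,2]>156)&(W[...,2]<166)&(m>0);print('side cap top mean',W[ok].mean(0),ok.sum())
plan((677,37,200,-.07))
b=d['frame'][130:350,120:450];cv2.imwrite('pics/t5c.png',cv2.resize(b,(780,520)))
E
```

```text
dot [550. 101.] ctr [540.6 100. ] mean [541.9 101. ] z 18.0 size [24. 43.] heading -0.013
dot [554.  47.] ctr [543.9  47. ] mean [545.9  46.9] z 18.0 size [23. 47.] heading -0.1
dot [536.  -7.] ctr [543.8  -7.8] mean [542.1  -7.6] z 18.0 size [23. 44.] heading -0.093
dot [531. -61.] ctr [539.7 -61.2] mean [538.  -61.4] z 18.0 size [24. 46.] heading -0.02
cap 211.07470703125 131.0402374267578 10.380572319030762 [724.4 155.8 160. ] [724.5 155.7 160. ]
cap 268.868408203125 152.86842346191406 6.8850908279418945 [677.3  37.  160. ] [677.1  36.8 160. ]
side cap top mean [671.55284572  50.61804915 158.2037836 ] 10
now [ 422.3 -256.9  227.3] 6.208 q6 0.93 w -0.03955211053129064
->(677, 37, 200, -0.07): yaw -0.005 = 1 x -0.005 | slide [ 23.35 -31.1    2.73] = 8 x [ 2.92 -3.89  0.34]
```

View pics/t5c.png

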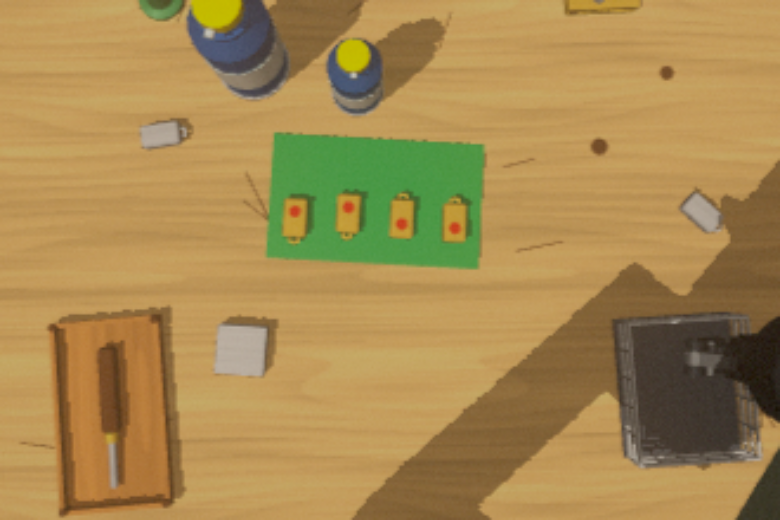

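All four brass blanks lie on the mat, in the row at y≈215 in the crop. The burnisher is in the tray. Moving to the cap.

send_rows(
  commands=[
    {"slide": [2.92, -3.89, 0], "yaw": 0},
    {"slide": [2.92, -3.89, 0], "yaw": 0},
    {"slide": [2.92, -3.89, 0], "yaw": 0},
    {"slide": [2.92, -3.89, 0], "yaw": 0},
  ],
)

```text
time_s: 30.6
position: [551.9, -104.3, 225.9]
ee_rot: [[0.998, -0.07, -0.0], [-0.07, -0.998, 0.001], [-0.0, -0.0, -1.0]]
wrist_force: [-0.0, 0.3, 0.7]
grip_width: 0.2
finger_force: 0.0
```

send_rows(
  commands=[
    {"slide": [2.92, -3.89, 0], "yaw": 0},
    {"slide": [2.92, -3.89, 0], "yaw": 0},
    {"slide": [2.92, -3.89, 0], "yaw": 0},
    {"slide": [2.92, -3.89, 0], "yaw": 0},
    {"slide": [0, 0, 0], "yaw": 0},
  ],
)

```text
time_s: 31.22
position: [679.4, 44.6, 224.9]
ee_rot: [[0.998, -0.065, -0.001], [-0.065, -0.998, 0.001], [-0.001, -0.001, -1.0]]
wrist_force: [-0.9, -1.0, -0.5]
grip_width: -0.1
finger_force: 0.0
```

send_rows(
  commands=[
    {"slide": [0, 0, 1.5], "yaw": 0},
    {"slide": [0, 0, 1.5], "yaw": 0},
    {"slide": [0, 0, 0], "yaw": 0},
    {"slide": [0, 0, 0], "yaw": 0},
  ],
)

```text
time_s: 31.72
position: [678.2, 39.9, 196.2]
ee_rot: [[0.997, -0.071, -0.0], [-0.071, -0.997, 0.0], [-0.0, -0.0, -1.0]]
wrist_force: [-0.9, 0.4, 0.1]
grip_width: -0.1
finger_force: 0.0
```

```bash
python3 - <<'E'
from h import *
plan((677,37,174,-.07))
s=grab('side','s6.png');cv2.imwrite('pics/s6c.png',cv2.resize(s['frame'][100:300,130:330],(600,600)))
E
```

```text
now [678.2  39.9 196.2] 6.212 q6 1.57 w -0.1356115355391069
->(677, 37, 174, -0.07): yaw -0.001 = 1 x -0.001 | slide [-0.1   0.29  2.22] = 1 x [-0.1   0.29  2.22]
```

View pics/s6c.png

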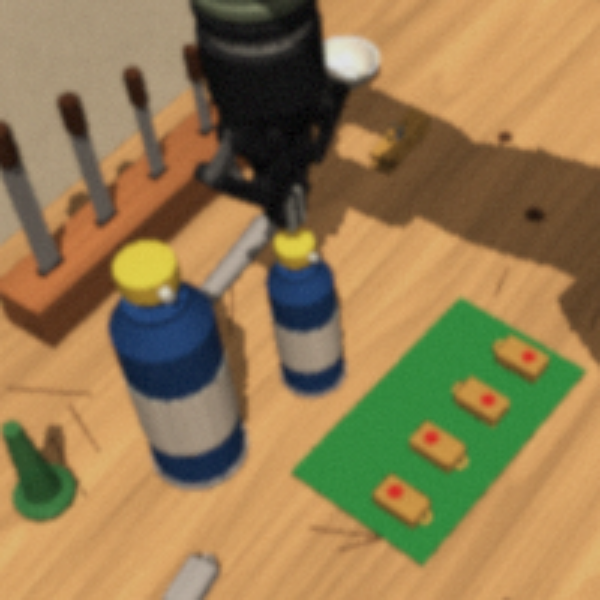

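The closed fingertips at (290,215) stand right over the yellow cap of the small can. Pressing.

send_rows(
  commands=[
    {"slide": [-0.1, 0.3, 1], "yaw": 0},
    {"slide": [0, 0, 1], "yaw": 0},
    {"slide": [0, 0, 0.2], "yaw": 0},
    {"slide": [0, 0, 0], "yaw": 0},
  ],
)

```text
time_s: 32.28
position: [677.0, 37.6, 174.3]
ee_rot: [[0.998, -0.07, -0.001], [-0.07, -0.998, -0.0], [-0.001, 0.0, -1.0]]
wrist_force: [-0.5, 0.2, 0.0]
grip_width: 0.3
finger_force: 0.0
```

send_rows(
  commands=[
    {"slide": [0, 0, 0.4], "yaw": 0},
    {"slide": [0, 0, 0.4], "yaw": 0},
    {"slide": [0, 0, 0.2], "yaw": 0},
    {"slide": [0, 0, 0], "yaw": 0},
  ],
)

```text
time_s: 32.78
position: [677.7, 37.7, 166.1]
ee_rot: [[0.998, -0.07, 0.001], [-0.07, -0.998, -0.0], [0.001, 0.0, -1.0]]
wrist_force: [-4.0, -0.2, 8.3]
grip_width: 0.2
finger_force: 4.0
```

send_rows(
  commands=[
    {"slide": [0, 0, 0.2], "yaw": 0},
    {"slide": [0, 0, 0.1], "yaw": 0},
    {"slide": [0, 0, 0], "yaw": 0},
  ],
)

```text
time_s: 33.15
position: [677.8, 37.7, 166.0]
ee_rot: [[0.998, -0.07, 0.002], [-0.07, -0.998, -0.001], [0.002, 0.0, -1.0]]
wrist_force: [-7.7, -0.3, 18.0]
grip_width: 0.3
finger_force: 8.8
```

send_rows(
  commands=[
    {"slide": [0, 0, 0], "yaw": 0},
    {"slide": [0, 0, 0], "yaw": 0},
  ],
)

```text
time_s: 33.4
position: [677.8, 37.7, 166.0]
ee_rot: [[0.998, -0.07, 0.002], [-0.07, -0.998, -0.001], [0.002, 0.0, -1.0]]
wrist_force: [-9.3, 0.1, 17.9]
grip_width: 0.0
finger_force: 8.8
```

send_rows(
  commands=[
    {"slide": [0, 0, -1.5], "yaw": 0},
    {"slide": [0, 0, -3], "yaw": 0},
    {"slide": [0, 0, -1], "yaw": 0},
    {"slide": [0, 0, 0], "yaw": 0},
  ],
)

```text
time_s: 33.9
position: [677.8, 37.8, 216.7]
ee_rot: [[0.998, -0.07, 0.002], [-0.07, -0.998, 0.0], [0.002, -0.0, -1.0]]
wrist_force: [-0.6, -0.2, -0.5]
grip_width: 0.2
finger_force: 0.0
```

The cap hit its stop at 18 N and is released. Picking blanks for the basket, from the right end of the row.

send_rows(
  commands=[
    {"slide": [-3.34, 2.72, 0], "yaw": 0},
    {"slide": [-3.34, 2.72, 0], "yaw": 0},
    {"slide": [-3.34, 2.72, 0], "yaw": 0},
    {"slide": [-3.34, 2.72, 0], "yaw": 0},
    {"slide": [0, 0, 5], "yaw": 0},
  ],
  fingers=0.5,
)

```text
time_s: 34.52
position: [537.5, -63.6, 168.8]
ee_rot: [[0.997, -0.073, 0.008], [-0.073, -0.997, -0.003], [0.008, 0.002, -1.0]]
wrist_force: [1.5, -0.7, -0.5]
grip_width: 42.7
finger_force: 0.0
```

send_rows(
  commands=[
    {"slide": [0, 0, 5], "yaw": 0},
    {"slide": [0, 0, 3], "yaw": 0},
    {"slide": [0, 0, 0], "yaw": 0},
    {"slide": [0, 0, 0], "yaw": 0},
  ],
)

```text
time_s: 35.02
position: [536.9, -61.5, 86.7]
ee_rot: [[0.998, -0.07, 0.001], [-0.07, -0.998, -0.0], [0.001, 0.0, -1.0]]
wrist_force: [1.1, 0.4, 0.4]
grip_width: 42.4
finger_force: 0.0
```

```bash
python3 - <<'E'
from h import *
d=grab('top','t7.png');blanks(d)
plan((537.5,-61,26,-.07),(537.5,-61,130,-.07),(370,-285,130,-.07))
c=grab('top');hsv=cv2.cvtColor(c['frame'],cv2.COLOR_BGR2HSV);ok=cv2.inRange(hsv,(24,200,150),(34,255,255))>0
W=world(c);k=ok&(W[...,2]>120)&(W[...,2]<190);print('cap z',np.median(W[k][:,2]),k.sum())
E
```

```text
dot [551. 101.] ctr [540.7 101.1] mean [542.2 101. ] z 18.0 size [22. 43.] heading -0.007
dot [553.  47.] ctr [543.8  47. ] mean [546.   46.8] z 18.0 size [23. 47.] heading -0.1
now [537.7 -61.7  87.6] 6.213 q6 1.37 w 43.05094588556134
->(537.5, -61, 26, -0.07): yaw -0.000 = 1 x -0.000 | slide [-0.02 -0.07  6.16] = 2 x [-0.01 -0.04  3.08]
->(537.5, -61, 130, -0.07): yaw -0.000 | slide [  0.   -0.  -10.4] = 2 x [ 0.  -0.  -5.2]
->(370, -285, 130, -0.07): yaw -0.000 | slide [-15.14  23.52  -0.  ] = 6 x [-2.52  3.92 -0.  ]
cap z 159.14985440234722 146
```

send_rows(
  commands=[
    {"slide": [0, 0, 3], "yaw": 0},
    {"slide": [0, 0, 2], "yaw": 0},
    {"slide": [0, 0, 1.1], "yaw": 0},
    {"slide": [0, 0, 0], "yaw": 0},
    {"slide": [0, 0, 0], "yaw": 0},
  ],
)

```text
time_s: 35.75
position: [537.6, -61.7, 26.5]
ee_rot: [[0.998, -0.07, 0.002], [-0.07, -0.998, -0.001], [0.002, 0.0, -1.0]]
wrist_force: [0.2, 0.3, -0.2]
grip_width: 42.6
finger_force: 0.0
```

send_rows(
  commands=[
    {"slide": [0, 0, 0], "yaw": 0},
    {"slide": [0, 0, 0], "yaw": 0},
    {"slide": [0, 0, 0], "yaw": 0},
    {"slide": [0, 0, 0], "yaw": 0},
  ],
  fingers=1,
)

```text
time_s: 36.25
position: [537.5, -61.8, 26.6]
ee_rot: [[0.998, -0.07, 0.002], [-0.07, -0.998, -0.001], [0.002, 0.0, -1.0]]
wrist_force: [-1.4, -0.2, 7.0]
grip_width: 21.9
finger_force: 59.4
```

send_rows(
  commands=[
    {"slide": [0, 0, -3], "yaw": 0},
    {"slide": [0, 0, -5], "yaw": 0},
    {"slide": [0, 0, 0], "yaw": 0},
  ],
)

```text
time_s: 36.62
position: [540.2, -62.4, 109.7]
ee_rot: [[0.997, -0.07, 0.01], [-0.07, -0.998, -0.003], [0.01, 0.002, -1.0]]
wrist_force: [-0.2, -0.5, -1.3]
grip_width: 22.0
finger_force: 59.2
```

send_rows(
  commands=[
    {"slide": [-2.5, 4.47, 0], "yaw": 0},
    {"slide": [-2.5, 4.47, 0], "yaw": 0},
    {"slide": [-2.5, 4.47, 0], "yaw": 0},
    {"slide": [-2.5, 4.47, 0], "yaw": 0},
    {"slide": [-2.5, 4.47, 0], "yaw": 0},
  ],
)

```text
time_s: 37.25
position: [394.2, -276.0, 103.9]
ee_rot: [[0.998, -0.07, -0.002], [-0.07, -0.998, 0.002], [-0.002, -0.002, -1.0]]
wrist_force: [0.0, -0.1, -1.5]
grip_width: 21.7
finger_force: 59.3
```

send_rows(
  commands=[
    {"slide": [0, 0, 2], "yaw": 0},
    {"slide": [0, 0, 2], "yaw": 0},
    {"slide": [0, 0, 1.5], "yaw": 0},
    {"slide": [0, 0, 0], "yaw": 0},
    {"slide": [0, 0, 0], "yaw": 0},
  ],
)

```text
time_s: 37.88
position: [396.4, -275.6, 50.5]
ee_rot: [[0.998, -0.07, 0.0], [-0.07, -0.998, -0.0], [0.0, 0.0, -1.0]]
wrist_force: [0.1, 0.3, -1.2]
grip_width: 21.6
finger_force: 59.3
```

send_rows(
  commands=[
    {"slide": [0, 0, 0], "yaw": 0},
    {"slide": [0, 0, 0], "yaw": 0},
    {"slide": [0, 0, -3], "yaw": 0},
    {"slide": [0, 0, -3.5], "yaw": 0},
  ],
  fingers=0.6,
)

```text
time_s: 38.38
position: [395.8, -275.3, 115.9]
ee_rot: [[0.998, -0.07, -0.001], [-0.07, -0.998, 0.001], [-0.001, -0.001, -1.0]]
wrist_force: [1.4, -0.6, -0.5]
grip_width: 34.2
finger_force: 0.0
```

send_rows(
  commands=[
    {"slide": [2.09, -4.63, 0], "yaw": 0},
    {"slide": [2.09, -4.63, 0], "yaw": 0},
    {"slide": [2.09, -4.63, 0], "yaw": 0},
    {"slide": [2.09, -4.63, 0], "yaw": 0},
    {"slide": [2.09, -4.63, 0], "yaw": 0},
  ],
  fingers=0.5,
)

```text
time_s: 39.0
position: [517.7, -50.6, 116.1]
ee_rot: [[0.998, -0.07, 0.002], [-0.07, -0.998, -0.001], [0.002, 0.001, -1.0]]
wrist_force: [0.3, -0.6, -0.1]
grip_width: 42.9
finger_force: 0.0
```

send_rows(
  commands=[
    {"slide": [2.09, -4.63, 0], "yaw": 0},
    {"slide": [0, 0, 3], "yaw": 0},
    {"slide": [0, 0, 0], "yaw": 0},
    {"slide": [0, 0, 0], "yaw": 0},
    {"slide": [0, 0, 0], "yaw": 0},
  ],
)

```text
time_s: 39.62
position: [541.4, -8.1, 86.6]
ee_rot: [[0.997, -0.071, 0.002], [-0.071, -0.997, -0.0], [0.002, 0.0, -1.0]]
wrist_force: [0.1, -0.1, 0.2]
grip_width: 42.5
finger_force: 0.0
```

```bash
python3 - <<'E'
from h import *
d=grab('top','t8.png');blanks(d)
plan((541,-7,26,-.07))
cv2.imwrite('pics/t8c.png',cv2.resize(d['frame'][180:340,200:460],(780,480)))
E
```

```text
dot [551. 101.] ctr [540.6 100. ] mean [542.5 100.8] z 18.0 size [24. 43.] heading -0.013
dot [ 390. -276.] ctr [ 400.8 -275.5] mean [ 399.1 -275.3] z 18.0 size [24. 45.] heading -0.036
now [541.4  -8.1  86.5] 6.212 q6 1.47 w 43.001139651379496
->(541, -7, 26, -0.07): yaw -0.001 = 1 x -0.001 | slide [-0.05 -0.11  6.05] = 2 x [-0.02 -0.05  3.03]
```

View pics/t8c.png

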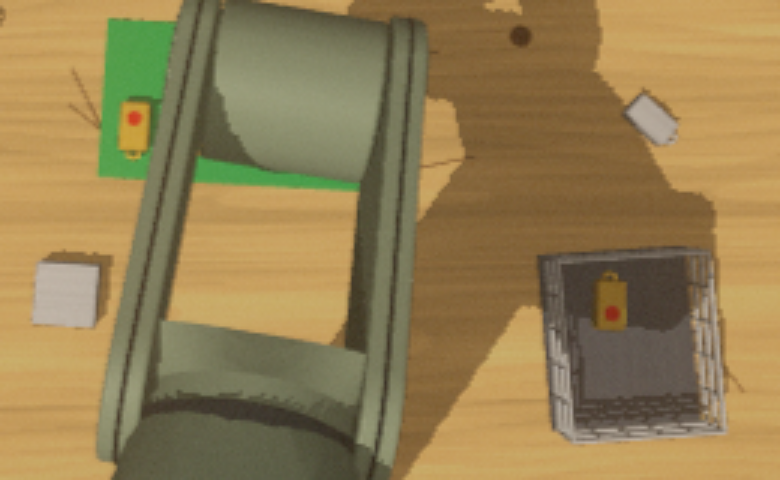

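The first blank lies in the basket at (611,303) in the crop. Next one.

send_rows(
  commands=[
    {"slide": [0, -0.1, 3], "yaw": 0},
    {"slide": [0, 0, 2], "yaw": 0},
    {"slide": [0, 0, 1], "yaw": 0},
    {"slide": [0, 0, 0], "yaw": 0},
    {"slide": [0, 0, 0], "yaw": 0},
  ],
)

```text
time_s: 40.3
position: [541.7, -6.6, 26.3]
ee_rot: [[0.998, -0.07, 0.002], [-0.07, -0.998, -0.0], [0.002, 0.0, -1.0]]
wrist_force: [0.6, 0.3, -0.8]
grip_width: 42.6
finger_force: 0.0
```

send_rows(
  commands=[
    {"slide": [0, 0, 0], "yaw": 0},
    {"slide": [0, 0, 0], "yaw": 0},
    {"slide": [0, 0, 0], "yaw": 0},
    {"slide": [0, 0, 0], "yaw": 0},
  ],
  fingers=1,
)

```text
time_s: 40.8
position: [541.8, -6.5, 26.6]
ee_rot: [[0.998, -0.07, 0.002], [-0.07, -0.998, -0.0], [0.002, 0.0, -1.0]]
wrist_force: [-0.1, -0.2, 5.3]
grip_width: 21.7
finger_force: 59.5
```

send_rows(
  commands=[
    {"slide": [0, 0, -3], "yaw": 0},
    {"slide": [0, 0, -5], "yaw": 0},
    {"slide": [0, 0, 0], "yaw": 0},
    {"slide": [-2.53, 4.09, 0], "yaw": 0},
    {"slide": [-2.53, 4.09, 0], "yaw": 0},
  ],
)

```text
time_s: 41.42
position: [483.1, -84.5, 104.3]
ee_rot: [[0.998, -0.068, -0.001], [-0.068, -0.998, 0.0], [-0.001, -0.0, -1.0]]
wrist_force: [-0.4, -0.1, -1.9]
grip_width: 21.7
finger_force: 59.1
```

send_rows(
  commands=[
    {"slide": [-2.53, 4.09, 0], "yaw": 0},
    {"slide": [-2.53, 4.09, 0], "yaw": 0},
    {"slide": [-2.53, 4.09, 0], "yaw": 0},
    {"slide": [-2.53, 4.09, 0], "yaw": 0},
    {"slide": [-2.53, 4.09, 0], "yaw": 0},
  ],
)

```text
time_s: 42.05
position: [342.4, -279.8, 104.2]
ee_rot: [[0.998, -0.07, -0.001], [-0.07, -0.998, 0.001], [-0.001, -0.001, -1.0]]
wrist_force: [0.0, -0.1, -0.1]
grip_width: 22.0
finger_force: 59.1
```

send_rows(
  commands=[
    {"slide": [0, 0, 2], "yaw": 0},
    {"slide": [0, 0, 2], "yaw": 0},
    {"slide": [0, 0, 1.5], "yaw": 0},
    {"slide": [0, 0, 0], "yaw": 0},
    {"slide": [0, 0, 0], "yaw": 0},
  ],
)

```text
time_s: 42.68
position: [344.3, -279.6, 50.5]
ee_rot: [[0.998, -0.07, 0.0], [-0.07, -0.998, -0.0], [0.0, 0.0, -1.0]]
wrist_force: [-0.7, -0.6, -0.2]
grip_width: 22.1
finger_force: 59.2
```

send_rows(
  commands=[
    {"slide": [0, 0, 0], "yaw": 0},
    {"slide": [0, 0, 0], "yaw": 0},
    {"slide": [0, 0, -3], "yaw": 0},
    {"slide": [0, 0, -3.5], "yaw": 0},
  ],
  fingers=0.6,
)

```text
time_s: 43.18
position: [343.7, -279.1, 115.8]
ee_rot: [[0.998, -0.07, -0.001], [-0.07, -0.998, 0.001], [-0.001, -0.001, -1.0]]
wrist_force: [0.9, 0.7, -0.2]
grip_width: 33.9
finger_force: 0.0
```

```bash
python3 - <<'E'
from h import *
d=grab('top','t9.png');blanks(d)
plan((544.5,47.5,116,-.07))
E
```

```text
dot [551. 101.] ctr [540.6 100. ] mean [541.9 101. ] z 18.0 size [24. 43.] heading -0.013
dot [554.  47.] ctr [543.8  46.9] mean [545.9  46.9] z 18.0 size [24. 47.] heading -0.1
dot [ 390. -276.] ctr [ 399.7 -275.3] mean [ 398.6 -275.4] z 19.0 size [24. 43.] heading -0.036
dot [ 340. -278.] ctr [ 345.6 -279.6] mean [ 349.9 -278.8] z 19.0 size [25. 40.] heading -0.128
now [ 346.4 -282.1  120.9] 6.213 q6 0.76 w 33.99245964342496
->(544.5, 47.5, 116, -0.07): yaw 0.000 = 1 x 0.000 | slide [ 17.46 -34.26   0.49] = 8 x [ 2.18 -4.28  0.06]
```

send_rows(
  commands=[
    {"slide": [2.22, -4.25, 0], "yaw": 0},
    {"slide": [2.22, -4.25, 0], "yaw": 0},
    {"slide": [2.22, -4.25, 0], "yaw": 0},
    {"slide": [2.22, -4.25, 0], "yaw": 0},
    {"slide": [2.22, -4.25, 0], "yaw": 0},
  ],
  fingers=0.5,
)

```text
time_s: 43.85
position: [470.7, -74.0, 115.9]
ee_rot: [[0.998, -0.07, 0.002], [-0.07, -0.998, -0.001], [0.002, 0.001, -1.0]]
wrist_force: [0.7, -1.3, -1.2]
grip_width: 42.2
finger_force: 0.0
```

send_rows(
  commands=[
    {"slide": [2.22, -4.25, 0], "yaw": 0},
    {"slide": [2.22, -4.25, 0], "yaw": 0},
    {"slide": [2.22, -4.25, 0], "yaw": 0},
    {"slide": [0, 0, 3], "yaw": 0},
    {"slide": [0, 0, 0], "yaw": 0},
  ],
)

```text
time_s: 44.48
position: [542.8, 48.0, 83.2]
ee_rot: [[0.998, -0.069, -0.006], [-0.069, -0.998, 0.0], [-0.006, 0.0, -1.0]]
wrist_force: [-1.1, 0.2, -0.3]
grip_width: 42.8
finger_force: 0.0
```

send_rows(
  commands=[
    {"slide": [0, 0, 0], "yaw": 0},
    {"slide": [0, 0, 0], "yaw": 0},
  ],
)

```text
time_s: 44.72
position: [545.8, 46.6, 86.5]
ee_rot: [[0.997, -0.071, 0.002], [-0.071, -0.997, -0.0], [0.002, -0.0, -1.0]]
wrist_force: [0.5, 0.8, 0.7]
grip_width: 42.9
finger_force: 0.0
```

send_rows(
  commands=[
    {"slide": [0, 0, 3], "yaw": 0},
    {"slide": [0, 0, 2], "yaw": 0},
    {"slide": [0, 0, 1], "yaw": 0},
    {"slide": [0, 0, 0], "yaw": 0},
    {"slide": [0, 0, 0], "yaw": 0},
  ],
)

```text
time_s: 45.35
position: [546.0, 47.0, 26.4]
ee_rot: [[0.998, -0.07, 0.002], [-0.07, -0.998, -0.0], [0.002, -0.0, -1.0]]
wrist_force: [1.2, -0.0, 0.2]
grip_width: 42.6
finger_force: 0.0
```

send_rows(
  commands=[
    {"slide": [0, 0, 0], "yaw": 0},
    {"slide": [0, 0, 0], "yaw": 0},
    {"slide": [0, 0, 0], "yaw": 0},
    {"slide": [0, 0, 0], "yaw": 0},
  ],
  fingers=1,
)

```text
time_s: 45.85
position: [546.1, 47.1, 26.6]
ee_rot: [[0.998, -0.07, 0.002], [-0.07, -0.998, -0.0], [0.002, 0.0, -1.0]]
wrist_force: [-1.5, -0.7, 6.5]
grip_width: 21.5
finger_force: 59.5
```

send_rows(
  commands=[
    {"slide": [0, 0, -3], "yaw": 0},
    {"slide": [0, 0, -5], "yaw": 0},
    {"slide": [0, 0, 0], "yaw": 0},
    {"slide": [-1.56, 4.46, 0], "yaw": 0},
    {"slide": [-1.56, 4.46, 0], "yaw": 0},
  ],
)

```text
time_s: 46.48
position: [506.1, -39.8, 104.0]
ee_rot: [[0.998, -0.068, -0.002], [-0.068, -0.998, 0.0], [-0.002, -0.0, -1.0]]
wrist_force: [1.5, -0.8, -1.0]
grip_width: 21.9
finger_force: 59.2
```

send_rows(
  commands=[
    {"slide": [-1.56, 4.46, 0], "yaw": 0},
    {"slide": [-1.56, 4.46, 0], "yaw": 0},
    {"slide": [-1.56, 4.46, 0], "yaw": 0},
    {"slide": [-1.56, 4.46, 0], "yaw": 0},
    {"slide": [-1.56, 4.46, 0], "yaw": 0},
  ],
)

```text
time_s: 47.1
position: [412.5, -257.0, 103.8]
ee_rot: [[0.998, -0.07, -0.002], [-0.07, -0.998, 0.002], [-0.002, -0.002, -1.0]]
wrist_force: [0.7, 0.4, -0.8]
grip_width: 21.7
finger_force: 59.2
```

send_rows(
  commands=[
    {"slide": [-1.56, 4.46, 0], "yaw": 0},
    {"slide": [0, 0, 2.5], "yaw": 0},
    {"slide": [0, 0, 2], "yaw": 0},
    {"slide": [0, 0, 0], "yaw": 0},
    {"slide": [0, 0, 0], "yaw": 0},
  ],
)

```text
time_s: 47.72
position: [395.4, -299.7, 60.1]
ee_rot: [[0.998, -0.07, -0.0], [-0.07, -0.998, 0.0], [-0.0, -0.0, -1.0]]
wrist_force: [-0.7, -0.3, -1.2]
grip_width: 21.9
finger_force: 59.3
```

send_rows(
  commands=[
    {"slide": [0, 0, 0], "yaw": 0},
    {"slide": [0, 0, 0], "yaw": 0},
    {"slide": [0, 0, -2.6], "yaw": 0},
    {"slide": [0, 0, -3], "yaw": 0},
  ],
  fingers=0.6,
)

```text
time_s: 48.22
position: [395.3, -299.7, 117.0]
ee_rot: [[0.998, -0.07, -0.0], [-0.07, -0.998, 0.0], [-0.0, -0.0, -1.0]]
wrist_force: [-0.5, -1.1, -0.1]
grip_width: 34.2
finger_force: 0.0
```

```bash
python3 - <<'E'
from h import *
d=grab('top','t10.png');blanks(d)
E
```

```text
dot [550. 101.] ctr [540.6 100. ] mean [541.8 101. ] z 18.0 size [24. 43.] heading -0.013
dot [ 406. -303.] ctr [ 399.8 -275.5] mean [ 399.8 -276.4] z 18.0 size [24. 47.] heading -0.038
dot [ 390. -276.] ctr [ 398.6 -287.8] mean [ 399.9 -282.6] z 18.0 size [51. 46.] heading 1.433
dot [ 339. -280.] ctr [ 348.8 -279.3] mean [ 347.2 -278.9] z 19.0 size [25. 46.] heading -0.123
```

send_rows(
  commands=[
    {"slide": [1.32, -4.56, 0], "yaw": 0},
    {"slide": [1.32, -4.56, 0], "yaw": 0},
    {"slide": [1.32, -4.56, 0], "yaw": 0},
    {"slide": [1.32, -4.56, 0], "yaw": 0},
    {"slide": [1.32, -4.56, 0], "yaw": 0},
  ],
  fingers=0.5,
)

```text
time_s: 48.9
position: [478.3, -75.8, 117.1]
ee_rot: [[0.998, -0.07, 0.002], [-0.07, -0.998, -0.001], [0.002, 0.001, -1.0]]
wrist_force: [0.3, 0.5, -0.5]
grip_width: 42.4
finger_force: 0.0
```

send_rows(
  commands=[
    {"slide": [1.32, -4.56, 0], "yaw": 0},
    {"slide": [1.32, -4.56, 0], "yaw": 0},
    {"slide": [1.32, -4.56, 0], "yaw": 0},
    {"slide": [1.32, -4.56, 0], "yaw": -0.04},
    {"slide": [0, 0, 0], "yaw": 0},
  ],
)

```text
time_s: 49.52
position: [544.0, 104.0, 117.1]
ee_rot: [[1.0, -0.025, 0.003], [-0.025, -1.0, 0.001], [0.003, -0.001, -1.0]]
wrist_force: [0.8, -0.3, 0.7]
grip_width: 42.8
finger_force: 0.0
```

send_rows(
  commands=[
    {"slide": [0, 0, 3], "yaw": 0},
    {"slide": [0, 0, 0], "yaw": 0},
    {"slide": [0, 0, 0], "yaw": 0},
    {"slide": [0, 0, 0], "yaw": 0},
  ],
)

```text
time_s: 50.02
position: [543.7, 100.6, 87.6]
ee_rot: [[1.0, -0.031, 0.002], [-0.031, -1.0, -0.0], [0.002, -0.0, -1.0]]
wrist_force: [-0.1, 0.7, 0.4]
grip_width: 42.5
finger_force: 0.0
```

send_rows(
  commands=[
    {"slide": [0, 0, 3], "yaw": 0},
    {"slide": [0, 0, 2], "yaw": 0},
    {"slide": [0, 0, 1.1], "yaw": 0},
    {"slide": [0, 0, 0], "yaw": 0},
    {"slide": [0, 0, 0], "yaw": 0},
  ],
)

```text
time_s: 50.65
position: [543.7, 101.1, 26.3]
ee_rot: [[1.0, -0.03, 0.002], [-0.03, -1.0, 0.0], [0.002, -0.0, -1.0]]
wrist_force: [1.2, -0.5, -0.0]
grip_width: 42.9
finger_force: 0.0
```

send_rows(
  commands=[
    {"slide": [0, 0, 0], "yaw": 0},
    {"slide": [0, 0, 0], "yaw": 0},
    {"slide": [0, 0, 0], "yaw": 0},
    {"slide": [0, 0, 0], "yaw": 0},
  ],
  fingers=1,
)

```text
time_s: 51.15
position: [543.9, 101.2, 26.6]
ee_rot: [[1.0, -0.03, 0.002], [-0.03, -1.0, 0.0], [0.002, -0.0, -1.0]]
wrist_force: [-0.6, 0.4, 5.6]
grip_width: 22.2
finger_force: 59.5
```

send_rows(
  commands=[
    {"slide": [0, 0, -3], "yaw": 0},
    {"slide": [0, 0, -5], "yaw": 0},
    {"slide": [0, 0, 0], "yaw": 0},
    {"slide": [-2.08, 4.5, 0], "yaw": 0},
    {"slide": [-2.08, 4.5, 0], "yaw": 0},
  ],
)

```text
time_s: 51.78
position: [497.1, 11.9, 104.2]
ee_rot: [[1.0, -0.028, -0.002], [-0.028, -1.0, -0.0], [-0.002, 0.0, -1.0]]
wrist_force: [0.8, -0.3, -0.2]
grip_width: 21.9
finger_force: 59.1
```

send_rows(
  commands=[
    {"slide": [-2.08, 4.5, 0], "yaw": 0},
    {"slide": [-2.08, 4.5, 0], "yaw": 0},
    {"slide": [-2.08, 4.5, 0], "yaw": 0},
    {"slide": [-2.08, 4.5, 0], "yaw": 0},
    {"slide": [-2.08, 4.5, 0], "yaw": 0},
  ],
)

```text
time_s: 52.4
position: [386.1, -210.0, 104.2]
ee_rot: [[1.0, -0.03, -0.001], [-0.03, -1.0, 0.001], [-0.001, -0.001, -1.0]]
wrist_force: [1.1, -0.4, -1.9]
grip_width: 22.2
finger_force: 59.1
```

send_rows(
  commands=[
    {"slide": [-2.08, 4.5, 0], "yaw": 0},
    {"slide": [-2.08, 4.5, 0], "yaw": 0},
    {"slide": [0, 0, 0], "yaw": 0},
    {"slide": [0, 0, 0], "yaw": 0},
  ],
)

```text
time_s: 52.9
position: [342.7, -297.1, 104.2]
ee_rot: [[1.0, -0.031, -0.001], [-0.031, -1.0, 0.002], [-0.001, -0.002, -1.0]]
wrist_force: [-0.0, 0.5, -1.3]
grip_width: 22.0
finger_force: 59.2
```

send_rows(
  commands=[
    {"slide": [0, 0, 2.5], "yaw": 0},
    {"slide": [0, 0, 2], "yaw": 0},
    {"slide": [0, 0, 0], "yaw": 0},
    {"slide": [0, 0, 0], "yaw": 0},
  ],
)

```text
time_s: 53.4
position: [344.0, -297.4, 60.6]
ee_rot: [[1.0, -0.029, 0.0], [-0.029, -1.0, -0.0], [0.0, 0.0, -1.0]]
wrist_force: [-0.4, -0.1, -0.4]
grip_width: 21.8
finger_force: 59.2
```

send_rows(
  commands=[
    {"slide": [0, 0, 0], "yaw": 0},
    {"slide": [0, 0, 0], "yaw": 0},
    {"slide": [0, 0, 0], "yaw": 0},
    {"slide": [0, 0, -3], "yaw": 0},
    {"slide": [0, 0, -4], "yaw": 0},
  ],
  fingers=0.6,
)

```text
time_s: 54.02
position: [342.6, -297.2, 130.2]
ee_rot: [[1.0, -0.03, -0.002], [-0.03, -1.0, 0.002], [-0.002, -0.002, -1.0]]
wrist_force: [0.6, -0.8, -0.2]
grip_width: 34.1
finger_force: 0.0
```

send_rows(
  commands=[
    {"slide": [0, 0, -4], "yaw": 0},
    {"slide": [0, 0, -4], "yaw": 0},
    {"slide": [0, 4, 0], "yaw": 0},
    {"slide": [0, 4, 0], "yaw": 0},
    {"slide": [0, 4, 0], "yaw": 0},
  ],
)

```text
time_s: 54.65
position: [339.7, -419.2, 210.7]
ee_rot: [[1.0, -0.03, 0.001], [-0.03, -1.0, -0.001], [0.001, 0.001, -1.0]]
wrist_force: [1.4, 0.6, 0.6]
grip_width: 33.9
finger_force: 0.0
```

send_rows(
  commands=[
    {"slide": [0, 0, 0], "yaw": 0},
    {"slide": [0, 0, 0], "yaw": 0},
    {"slide": [0, 0, 0], "yaw": 0},
    {"slide": [0, 0, 0], "yaw": 0},
  ],
)

```text
time_s: 55.15
position: [340.0, -417.1, 210.4]
ee_rot: [[1.0, -0.029, -0.0], [-0.029, -1.0, 0.0], [-0.0, -0.0, -1.0]]
wrist_force: [-0.0, -0.2, 0.1]
grip_width: 34.1
finger_force: 0.0
```

```bash
python3 - <<'E'
from h import *
d=grab('top','t11.png');blanks(d)
E
```

```text
dot [ 422. -298.] ctr [ 406.8 -285.4] mean [ 409.5 -286.8] z 18.0 size [48. 50.] heading -1.439
dot [ 392. -274.] ctr [ 404.3 -285.1] mean [ 402.9 -282. ] z 19.0 size [48. 52.] heading -0.014
dot [ 350. -331.] ctr [ 341.7 -330.5] mean [ 343.3 -330.1] z 18.0 size [45. 27.] heading 0.052
dot [ 338. -281.] ctr [ 349.1 -279.5] mean [ 347.4 -278.7] z 18.0 size [26. 45.] heading -0.036
```

View pics/t11.png

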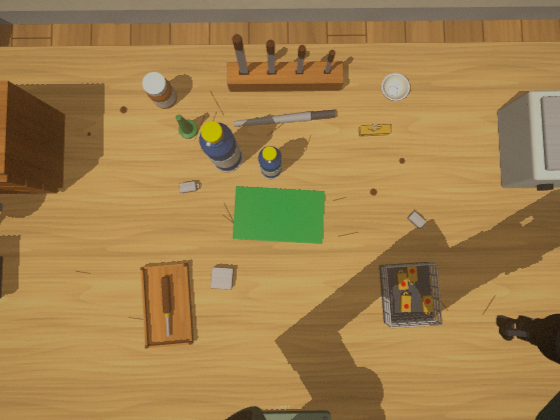

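The final view shows all four brass blanks in the basket around (410,290), the burnisher in the tray at (167,305), the mat empty and the silver blanks where they were. Handing in.

```bash
python3 -c "
from rig import robot
print(robot.close_job())"
```

```text
the job is handed in; nothing more can be done
None
```

The job is handed in: the burnisher is in the tray, the small can's cap was pushed to its stop and sprang back with all four brass blanks on the mat, the blanks are now in the basket, and the silver blanks and other tools were left where they were.

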